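# Decant brass bells from the tipping bowl and hand them over

### The job

Put the stray bells from the green tray into the tipping bowl with the others. Then hold the sorting card standing in the bowl's mouth so that it closes all but a narrow gap at one corner, and tip the bowl down to its stop so that all the bells run out through the gap into the steel dish, stood under it beforehand. Put the card back upright in its slotted rest, set the dish lengthwise on the slide in front of the pusher, let go of it, and push the pusher fully through its stroke to send the dish on; let the pusher come back, and leave the other things alone.

Things in the scene. Friction and masses are not known exactly. Their poses are not given: they have to be found in the camera images.
- bowl_floor (a point): Centre of the tipping bowl's flat inner floor, on its pivot, 110 mm up. Horseshoe-shaped aluminium pan: inside 124 mm wide, parallel sides, round back 80 mm behind this point, open mouth without wall or lip: straight edge 80 mm in front, facing roughly -y. Walls 38 mm high, 4 mm thick, floor 4 mm. Axes tilt with the bowl: x along the floor to the mouth, y left, z out of the floor.
- bowl_stand: Fixed dark wooden stand of the bowl. Origin on the table under the pivot, x level towards the bowl's mouth, z up. Its base (10 mm high) reaches 40 mm in front of the origin and 60 mm behind, 85 mm to either side; its two cheeks, 24 mm wide, stand 74 to 84 mm either side, 120 mm high.
- bowl (a joint): Tilt of the bowl about its floor's y axis, rad: 0 at rest (leaning back by 0.04 rad, mouth high), grows as the mouth is pressed down, stop at 0.56 (floor then falls to the mouth by 0.52 rad). A spring returns it: 0.08 N m at rest, 0.17 N m at the stop.
- card: Sorting card: a plywood blade 105 mm long, 6 mm thick, 48 mm high, and on it a wooden handle 44 mm long, 14 mm thick, from 44 to 78 mm above the blade's lower edge. Origin: middle of the lower edge; x along the blade, y across its thickness, z up to the handle. About 100 g. It starts standing in its rest.
- card_rest: Dark wooden slotted rest of the card, 125 x 44 mm, fixed. Origin: centre of its underside; x along the slot, z up. The slot is 10 mm wide, open at both ends, its floor 8 mm above the table, its cheeks 28 mm high with lips flaring out to 38 mm.
- dish: Open steel dish, loose, 120 (x) x 68 (y) x 40 (z) mm, walls and floor 4 mm, 200 g. Origin: centre of its underside, x along its length, z up. It can be gripped across its 68 mm width.
- slide: Fixed hand-over slide: plywood bed, top 8 mm above the table, between two guides 84 mm apart and 8 mm above the bed. Origin at table height under the filling place, where the dish's centre belongs before the push; x along the bed, the way the pusher goes (from the robot). Bed from x = -155 to 145 mm, 10 mm high end stop at 136 mm. Pusher's face at x = -75 mm at rest.
- pusher (a joint): Travel of the sprung pusher along the slide's x, m: 0 at rest, 0.07 at the end of its stroke. Its spring resists with 1.2 N at rest and 4 N at the end, and brings it back when released. The dish is pushed along the bed and stays where the pusher leaves it.
- post_top (a point): Top of the pusher's upright round wooden post (18 mm thick, its top 76 mm above the table, clear from 22 mm up), by which the pusher is moved; it stands 46 mm behind the pusher's 8 mm face plate, which is 42 mm high.
- tray: Shallow green plastic tray, fixed, 180 (x) x 150 (y) mm, 18 mm high, walls and floor 4 mm, where the stray bells lie. Origin: centre of its underside.
- bell1: Round brass bell, 18 mm across, 15 g, smooth, rolls on a slope of more than a few degrees; origin at its centre. It starts in the bowl, if present.
- bell2: Round brass bell, 18 mm across, 15 g, smooth, rolls on a slope of more than a few degrees; origin at its centre. It starts in the bowl, if present.
- bell3: Round brass bell, 18 mm across, 15 g, smooth, rolls on a slope of more than a few degrees; origin at its centre. It starts in the bowl, if present.
- bell4: Round brass bell, 18 mm across, 15 g, smooth, rolls on a slope of more than a few degrees; origin at its centre. It starts in the bowl, if present.
- stray1: Round brass bell, 18 mm across, 15 g, smooth, rolls on a slope of more than a few degrees; origin at its centre. It starts in the green tray, if present.
- stray2: Round brass bell, 18 mm across, 15 g, smooth, rolls on a slope of more than a few degrees; origin at its centre. It starts in the green tray, if present.
- stray3: Round brass bell, 18 mm across, 15 g, smooth, rolls on a slope of more than a few degrees; origin at its centre. It starts in the green tray, if present.
- form_block: Bystander: wooden shaping block with an upright board, 50 x 100 x 85 mm, origin under its centre; leave it alone.
- tin: Bystander: closed dark tin, 90 x 130 x 40 mm, origin under its centre; leave it alone.
- cane_bundle: Bystander: bundle of cane slips, 100 x 30 x 16 mm, origin under its centre; leave it alone.
There are look-alikes about, which are no part of the job. Leave any yellow look-alike of the dish alone.

How it is judged:
By the outcome, as a careful person would: the job done as asked, in the order asked, and still so for the second after the job is handed in, with the robot touching nothing.
Of bell1, bell2, bell3, bell4 only 2 to 4 are there at a start; the rules pass over those that are not, and their reading is None.
Of stray1, stray2, stray3 only 1 to 3 are there at a start; the rules pass over those that are not, and their reading is None.
At some moment in a run one of dish may be knocked a few centimetres aside while the robot is not near it.
It also fails if it takes over 210 s, if anything falls off the work surface, if the arm or the gripper's body presses on something with over 40 N, if the wrist force passes 120 N, or if a joint passes its speed limit or range.

### The arm

A 7-joint arm with a two-finger parallel gripper is mounted at the origin on the work surface. World frame = base frame: x ahead of the robot, y to its left, z up, the work surface at z = 0. Lengths are in m, angles in degrees, forces in N, time in s.
With the tool pointing down it reaches from about 0.425 to 0.875 m from the base axis. Payload 4.7 kg.
Tool frame: the origin (TCP) lies at the very end of the fingers, on their centre line; the grasp point (between the pads) lies env.hold_point_z behind it (env.hold_point_z is the distance from the TCP to the grasp point, in m); z points along the fingers, y is the line along which they close (so a half turn about z gives the same grasp; the last joint's range is limited). The gripper opens to 87 mm and grips with 3 to 60 N. Pads are 19 mm wide; open, the fingers measure 117 mm over their backs; the gripper's body (75 mm by 190 mm) begins 51 mm behind the grasp point.
Start: joints at [71.797, 18.392, -4.016, 83.108, 1.295, 78.541, -3.26], TCP at [0.212, -0.615, 0.223] pointing down, gripper open.
Joint ranges: [-163.93, 163.93], [-17.29, 119.83], [-79.2, 71.16], [3.27, 140.29], [-89.18, 269.18], [5.43, 117.66], [-154.24, 154.24]. Speed limits (degrees/s): [147.25, 147.25, 180, 180, 180, 180, 180].

### API

Orientations are given as [roll, pitch, yaw] about the fixed x, y, z axes, in that order (R = Rz(yaw) Ry(pitch) Rx(roll)).
In Python, from cell import env gives the robot as it stands.
- The arm moves only by the shell command python3 -m jog 'ROWS' [FORCE]. ROWS is JSON, a list of rows, each an object with "dp": the shift along the tool's x, y, z in cm, a list of three; "twist": the turn about the tool's z in degrees; "fingers": the opening, from 0 (shut) to 1 (fully open). A call has 1 to 8 rows; each row is the pose to reach, as a shift and turn from the pose commanded when the call began, along the tool's axes at that moment; what a row does not reach only later rows make up. A row lasts 1/8 s, in which the tool goes at most 62.5 mm and 10.7 degrees, less where a joint would pass 70% of its speed; a pose out of reach is approached as far as the arm can. A call with a gripper value outside its range is refused whole. The fingers move at their own pace and stop on an object; FORCE is the grip in N (left out, the last holds). Time passes only in rows, so rows that repeat a pose let the fingers close. It gives the time, the measured TCP pose, the force, the opening and the grip force at its end, in the units of the state.
- env.get_obs(): the state, without advancing time (a new reading comes with each control period).
- env.read_camera(name): name is "side" or "top"; returns a dict with "pixels" (400x640x3 uint8, blue, green, red), "depth" (400x640 float32, m along the optical axis (not along the pixel's ray), 0 where there is no reading), "fx", "fy", "cx", "cy" (pixels), "k1" (the pictures are not rectified: a ray, as slopes to the right and down, at radius r is drawn at 1 + k1 r^2 times it, then the intrinsics apply), "rvec" (rotation vector, rad) and "tvec" (3), from world to camera coordinates, as OpenCV has them. Camera axes: x right, y down, z forward; pixel columns grow to the right and rows downward; lengths in m; the calibration is good to about 2 mm. A picture is of the moment at which its call begins.
- env.sign_off(): hands the job in; it is judged then, once.
The state is a dict: "time_s": time; "qpos": joint angles; "joint_velocities": joint speeds; "effort": joint torques, N m; "tool_pos": TCP position; "tool_rot": TCP orientation; "force": force on the tool from outside, world axes, zero at the start; "wrist_torque": the same for the moment, N m; "grip_width": finger opening in m; "grasp_force": force on a finger pad.
Only numpy, scipy, OpenCV 4.12 (cv2) and the standard library are available. Lean on these libraries where they do the work, as an engineer would, in place of code of your own. Each camera call takes 0.05 s, during which the arm holds its last target. There are 200 camera calls.

## Working session

There is one attempt and no reset: what is moved stays moved. The work goes in short steps, Python scripts to look and compute and a shell command to move; the robot and the scene stay as the last step left them, time stands still between calls to the robot, and variables do not carry over. Pictures are saved under pics/ and viewed, at most 14 in all, crops included, and the job is handed in when it is done.

```bash
ls; mkdir -p pics
cat > h.py <<'E'
import numpy as np, cv2
from cell import env
def shot(n,png=None):
    c=env.read_camera(n)
    if png: cv2.imwrite('pics/'+png,c['pixels'])
    np.save('/tmp/%s.npy'%n,c,allow_pickle=True); return c
def last(n): return np.load('/tmp/%s.npy'%n,allow_pickle=True).item()
def pts(c):
    K=np.array([[c['fx'],0,c['cx']],[0,c['fy'],c['cy']],[0,0,1.]])
    R=cv2.Rodrigues(np.array(c['rvec'],float))[0]; t=np.array(c['tvec'],float).ravel()
    return K,R,t
def ray(c,u,v):
    K,R,t=pts(c)
    q=cv2.undistortPoints(np.array([[[u,v]]],float),K,np.array([c['k1'],0,0,0,0.]))[0,0]
    return np.array([q[0],q[1],1.]),R,t
def w(c,u,v,z=None):
    "world point at pixel, by depth or on plane z"
    d,R,t=ray(c,u,v); o=-R.T@t; r=R.T@d
    if z is None:
        k=c['depth'][int(round(v)),int(round(u))]
    else: k=(z-o[2])/r[2]
    return o+k*r
def px(c,p):
    K,R,t=pts(c)
    return cv2.projectPoints(np.array(p,float).reshape(-1,3),np.array(c['rvec'],float),t,K,np.array([c['k1'],0,0,0,0.]))[0][:,0]
def cloud(c):
    "world xyz for all pixels"
    K,R,t=pts(c); h,wd=c['depth'].shape
    g=np.stack(np.meshgrid(np.arange(wd),np.arange(h)),-1).reshape(-1,1,2).astype(float)
    q=cv2.undistortPoints(g,K,np.array([c['k1'],0,0,0,0.]))[:,0]
    P=np.c_[q,np.ones(len(q))]*c['depth'].reshape(-1,1)
    W=(P-t)@R; W[c['depth'].ravel()==0]=np.nan
    return W.reshape(h,wd,3)
E
python3 - <<'E'
from h import *
shot('top','top1.png'); shot('side','side1.png')
print(env.get_obs(), env.hold_point_z)
for n in('top','side'):
    c=last(n);K,R,t=pts(c);print(n,-R.T@t,R[2],c['k1'])
E
```

```text
pics
{'time_s': 0.1, 'qpos': array([71.79791288, 18.43340049, -4.01711382, 83.16708789,  1.29689964,
       78.53995335, -3.25961592]), 'joint_velocities': array([ 0.09821795, -0.0918923 , -0.07900285, -0.16007798,  0.06191763,
       -0.0305831 , -0.13162328]), 'effort': array([-4.35092206e-04, -4.92570484e+01, -4.05900478e-01, -3.13396990e+01,
       -6.41144486e-02,  3.95803247e-02,  8.84854080e-05]), 'tool_pos': array([ 0.21152779, -0.6141089 ,  0.22159433]), 'tool_rot': array([-1.79904900e+02,  6.74413397e-03,  1.90139335e+01]), 'force': array([0.48313186, 0.26797152, 0.53011534]), 'wrist_torque': array([-0.00490213,  0.03943865,  0.05396404]), 'grasp_force': 0.0, 'grip_width': 0.08687273338948562} 0.0187
top [ 0.35703936 -0.03856007  1.04673909] [ 0.16884219  0.00115294 -0.98564242] -0.004332602612766647
side [0.19565262 0.76925764 0.96594365] [ 0.27545597 -0.66056574 -0.69841027] -0.06917859159332432
```

View pics/top1.png

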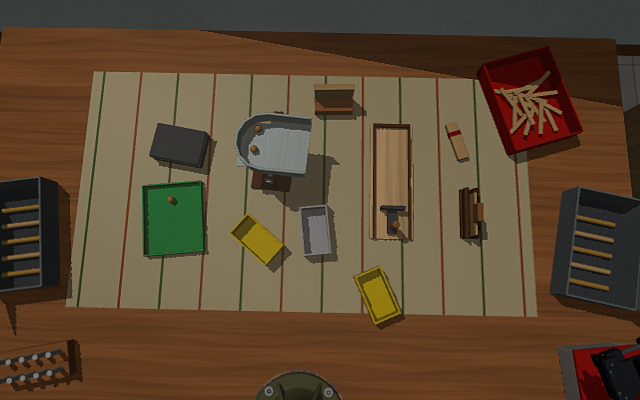

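View pics/side1.png

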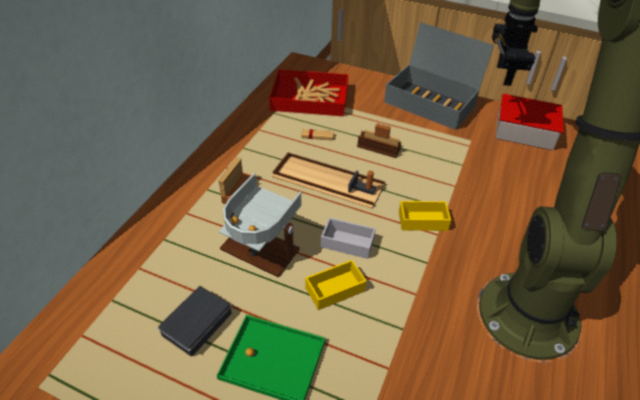

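Top view: one stray at (171,200) in the tray, two bells in the bowl (258,128) and (253,149), steel dish at (316,231), card rest at (470,214), slide around (392,182). I'll enlarge and measure.

Run:
```python
from h import *
c=last('top');s=last('side')
im=c['pixels']
a=cv2.resize(im[100:270,225:345],None,fx=4.4,fy=4.4,interpolation=cv2.INTER_CUBIC)[:600]
a=cv2.resize(im[105:265,225:335],None,fx=3.7,fy=3.7,interpolation=cv2.INTER_CUBIC)
b=cv2.resize(im[110:258,360:490],None,fx=3,fy=3,interpolation=cv2.INTER_CUBIC)
b=cv2.copyMakeBorder(b,0,a.shape[0]-b.shape[0],0,0,cv2.BORDER_CONSTANT)
cv2.imwrite('pics/crop1.png',np.hstack([a,b]))
W=cloud(c)
def blob(m,name):
    n,l,st,ce=cv2.connectedComponentsWithStats(m.astype(np.uint8))
    for i in range(1,n):
        if st[i,4]>8: print(name,st[i],ce[i].round(1),np.nanmedian(W[l==i],0).round(4),'minAreaRect',)
hsv=cv2.cvtColor(im,cv2.COLOR_BGR2HSV)
# brass bells
for cam,cc in(('top',c),('side',s)):
    h=cv2.cvtColor(cc['pixels'],cv2.COLOR_BGR2HSV); Wc=cloud(cc)
    m=(h[...,0]>8)&(h[...,0]<24)&(h[...,1]>150)&(h[...,2]>90)
    n,l,st,ce=cv2.connectedComponentsWithStats(m.astype(np.uint8))
    for i in range(1,n):
        if 8<st[i,4]<150: print(cam,st[i],ce[i].round(1),np.nanmedian(Wc[l==i],0).round(3))
# dish: points, rim
for nm,(x0,x1,y0,y1),zl,zh in(('dish',(298,335,200,260),.03,.05),('tray',(138,210,178,260),.01,.025),('card',(455,488,183,242),.06,.09),('restcheek',(455,488,183,242),.02,.045),('slideguides',(365,418,118,245),.012,.022),('bowl rim',(230,316,105,185),.125,.16)):
    P=W[y0:y1,x0:x1].reshape(-1,3); P=P[(P[:,2]>zl)&(P[:,2]<zh)]
    r=cv2.minAreaRect((P[:,:2]*1000).astype(np.float32)); print(nm,len(P),r,P[:,2].mean())
```

```text
top [138  83   3  16  29] [139.1  90.5] [0.814 0.45  0.   ]
top [213  87   2   9  14] [213.6  90.8] [0.819 0.249 0.001]
top [287  91   2  22  29] [287.8 101.4] [0.793 0.049 0.001]
top [132 100   8  61  87] [135.3 129.7] [0.708 0.45  0.001]
top [212 101   2  11  17] [212.6 105.5] [0.778 0.249 0.001]
top [211 114   2   7  11] [211.6 117.5] [0.742 0.25  0.001]
top [437 115   2  18  31] [437.5 123.6] [ 0.74  -0.35   0.001]
top [362 117   2  41  54] [362.8 138.4] [ 0.692 -0.152  0.002]
top [512 117   1   9   9] [512. 121.] [ 0.748 -0.546  0.006]
top [255 126   5   4  17] [257.1 127.6] [0.675 0.108 0.125]
top [210 128   2  10  16] [210.6 133.2] [0.698 0.25  0.001]
top [438 141   2  27  39] [438.6 155. ] [ 0.653 -0.351  0.002]
top [250 146   6   5  21] [252.5 147.7] [0.626 0.117 0.125]
top [124 162   9  80 135] [127.9 203.3] [0.507 0.45  0.001]
top [515 164   2   8  13] [515.4 166.9] [ 0.625 -0.549  0.001]
top [207 175   2  12  20] [207.5 180.3] [0.572 0.25  0.001]
top [439 174   2  29  39] [439.7 188.4] [ 0.562 -0.351  0.001]
top [206 189   2  12  20] [206.5 194.6] [0.535 0.25  0.   ]
top 
[... 3812 characters left out ...]
6.3809614181518555) 0.03962669060240119
tray 607 ((472.234130859375, 328.1327819824219), (180.32228088378906, 152.1156463623047), 6.0317535400390625) 0.01679860753108451
card 188 ((491.994140625, -418.67901611328125), (15.6560697555542, 94.9885482788086), 86.25447845458984) 0.07999301954466352
restcheek 567 ((498.6923828125, -419.7019958496094), (37.20370864868164, 125.35714721679688), 88.81192779541016) 0.03349409509276692
slideguides 963 ((582.1260375976562, -223.17337036132812), (106.00738525390625, 300.1859130859375), 88.3511962890625) 0.016282138753814464
bowl rim 877 ((634.4017944335938, 71.35215759277344), (166.19471740722656, 136.6530303955078), 84.30796813964844) 0.14313174595755182
```

View pics/crop1.png

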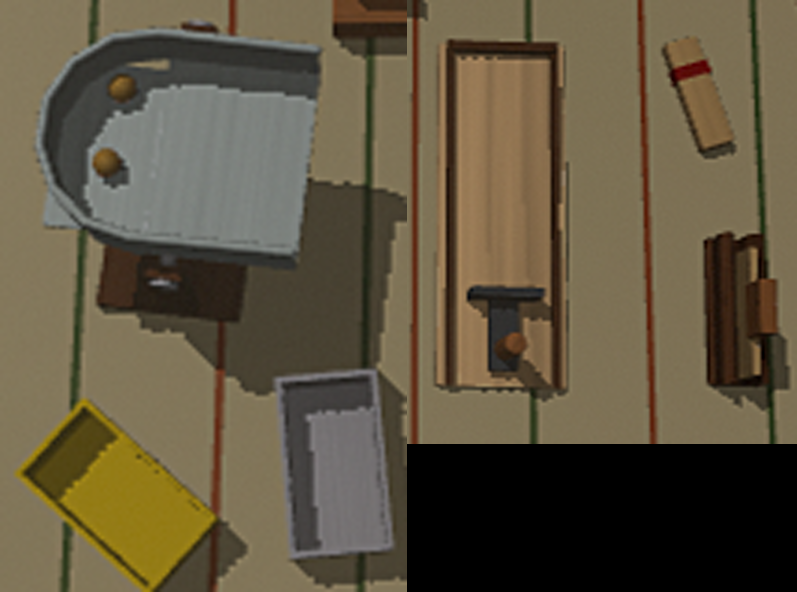

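```bash
cat > go.py <<'E'
import sys
from h import *
from scipy.spatial.transform import Rotation as Ro
# usage: go.py x y z yaw [x y z yaw ...]  -> rows relative to the present pose
o=env.get_obs(); R=Ro.from_euler('xyz',o['tool_rot'],degrees=True).as_matrix(); p=np.array(o['tool_pos'])
yaw=np.degrees(np.arctan2(R[1,0],R[0,0]))
a=list(map(float,sys.argv[1:]))
for i in range(0,len(a),4):
    d=R.T@(np.array(a[i:i+3])-p)*100; tw=-((a[i+3]-yaw+180)%360-180)
    print('dp',d.round(2).tolist(),'twist',round(tw,1))
print('t',round(o['time_s'],2),'pos',p.round(4),'yaw',round(yaw,2),'F',o['force'].round(1),'w',round(o['grip_width'],4),'g',round(o['grasp_force'],1))
E
python3 - <<'E'
from h import *
c=last('top');s=last('side'); im=c['pixels']
print('stray',w(c,170.5,200,.013),w(s,250,352,.013))
W=cloud(c); Ws=cloud(s)
# bowl rim edges: rim points z>.14
for nm,w_ in(('t',W),('s',Ws)):
    P=w_.reshape(-1,3); P=P[(P[:,0]>.54)&(P[:,0]<.72)&(P[:,1]>-.03)&(P[:,1]<.17)&(P[:,2]>.1)&(P[:,2]<.16)]
    P=P[~np.isnan(P[:,0])]
    th=np.radians(-95.7); ex=np.array([np.cos(th),np.sin(th)]); ey=np.array([-ex[1],ex[0]])
    u=(P[:,:2]-[.634,.068])@ex; v=(P[:,:2]-[.634,.068])@ey
    print(nm,len(P),'u',u.min(),u.max(),'v',v.min(),v.max(),'z',P[:,2].max())
    # side-wall rim slope: per u-bin extreme v among high points
    for b in(-20,0,20,40,60,75):
        m=(abs(u*1000-b)<6)&(P[:,2]>.143); 
        if m.any(): print(b,(v[m].min()*1e3).round(1),(v[m].max()*1e3).round(1))
    f=(abs(v)<.05)&(abs(u-.01)<.04)&(P[:,2]<.125); 
    if f.sum()>20: print('floor fit',np.linalg.lstsq(np.c_[u[f],v[f],np.ones(f.sum())],P[f,2],rcond=None)[0])
# rest & card
for nm,w_ in(('t',W),('s',Ws)):
    P=w_.reshape(-1,3); P=P[(P[:,0]>.41)&(P[:,0]<.6)&(P[:,1]>-.47)&(P[:,1]<-.36)]
    for zl,zh in((.006,.025),(.033,.041),(.045,.06),(.08,.092)):
        m=P[(P[:,2]>zl)&(P[:,2]<zh)]
        print(nm,zl,zh,len(m),m[:,:2].min(0).round(4),m[:,:2].max(0).round(4),m.mean(0).round(4))
    P=w_.reshape(-1,3); P=P[(P[:,0]>.38)&(P[:,0]<.56)&(P[:,1]>-.27)&(P[:,1]<-.18)]
    for zl,zh in((.03,.046),(.07,.08)):
        m=P[(P[:,2]>zl)&(P[:,2]<zh)]
        print(nm,'pusher',zl,len(m),m[:,:2].min(0).round(4),m[:,:2].max(0).round(4),m.mean(0).round(4))
E
python3 go.py .45 -.25 .25 97 .521 .339 .25 175
```

```text
stray [0.51705744 0.33705359 0.013     ] [0.51907381 0.3376506  0.013     ]
t 4253 u -0.08647247114401346 0.07979745272644281 v -0.08690302341529045 0.08583122859570579 z 0.1575245855066723
-20 -68.3 67.7
0 -67.2 67.9
20 -66.9 67.9
40 -67.1 68.4
60 -67.1 67.8
75 -67.0 66.9
floor fit [ 0.04338815 -0.00363578  0.11020885]
s 3616 u -0.08771212969273268 0.08207026060454325 v -0.08764661642489857 0.0696575564579189 z 0.15686911656492872
-20 -66.4 69.7
0 -68.5 68.6
20 -68.2 67.3
40 -68.4 67.0
60 -66.3 68.7
75 -67.3 68.0
floor fit [0.04386567 0.0013288  0.10961046]
t 0.006 0.025 265 [ 0.4117 -0.4634] [ 0.5916 -0.3823] [ 0.495  -0.4061  0.0135]
t 0.033 0.041 281 [ 0.4368 -0.4378] [ 0.5616 -0.4018] [ 0.4971 -0.4169  0.0375]
t 0.045 0.06 111 [ 0.4405 -0.4228] [ 0.5453 -0.4116] [ 0.4907 -0.4174  0.0548]
t 0.08 0.092 125 [ 0.4711 -0.4275] [ 0.514  -0.4116] [ 0.493  -0.4186  0.0858]
t pusher 0.03 100 [ 0.4524 -0.253 ] [ 0.5118 -0.1933] [ 0.5019 -0.2225  0.0409]
t pusher 0.07 43 [ 0.4535 -0.2296] [ 0.4685 -0.215 ] [ 0.4611 -0.2223  0.0755]
s 0.006 0.025 279 [ 0.4115 -0.462 ] [ 0.5804 -0.3751] [ 0.4931 -0.4044  0.0146]
s 0.033 0.041 190 [ 0.4347 -0.4362] [ 0.5619 -0.4003] [ 0.4969 -0.4133  0.0369]
s 0.045 0.06 133 [ 0.441  -0.4255] [ 0.5473 -0.4097] [ 0.4907 -0.4173  0.0523]
s 0.08 0.092 66 [ 0.4707 -0.4303] [ 0.5142 -0.4069] [ 0.4919 -0.4175  0.0849]
s pusher 0.03 100 [ 0.453  -0.2552] [ 0.5118 -0.1902] [ 0.4923 -0.2189  0.039 ]
s pusher 0.07 29 [ 0.453  -0.2313] [ 0.4685 -0.2145] [ 0.4608 -0.2208  0.0743]
dp [34.41, -26.66, -2.8] twist -78.0
dp [60.31, -80.03, -2.71] twist -156.0
t 0.1 pos [ 0.2115 -0.6141  0.2216] yaw 19.01 F [0.5 0.3 0.5] w 0.0869 g 0.0
```

```bash
python3 -m jog '[{"dp":[34.4,-26.7,-2.8],"twist":-78,"fingers":0.5},{"dp":[34.4,-26.7,-2.8],"twist":-78,"fingers":0.5},{"dp":[34.4,-26.7,-2.8],"twist":-78,"fingers":0.5},{"dp":[34.4,-26.7,-2.8],"twist":-78,"fingers":0.5},{"dp":[34.4,-26.7,-2.8],"twist":-78,"fingers":0.5},{"dp":[34.4,-26.7,-2.8],"twist":-78,"fingers":0.5},{"dp":[34.4,-26.7,-2.8],"twist":-78,"fingers":0.5},{"dp":[34.4,-26.7,-2.8],"twist":-78,"fingers":0.5}]' 8; python3 go.py .521 .1 .25 175 .518 .3375 .25 175
```

```text
time_s: 1.1
tool_pos: [0.4531, -0.244, 0.251]
tool_rot: [179.9, -0.1, 97.8]
force: [-1.0, -2.0, 0.2]
grip_width: 0.0436
grasp_force: 0.0
dp [33.17, 11.37, 0.15] twist -77.2
dp [56.74, 14.28, 0.18] twist -77.2
t 1.1 pos [ 0.4531 -0.244   0.251 ] yaw 97.76 F [-1.  -2.   0.2] w 0.0436 g 0.0
```

```bash
R='x'; python3 -m jog '[{"dp":[56.7,14.3,0.2],"twist":-77,"fingers":0.5},{"dp":[56.7,14.3,0.2],"twist":-77,"fingers":0.5},{"dp":[56.7,14.3,0.2],"twist":-77,"fingers":0.5},{"dp":[56.7,14.3,0.2],"twist":-77,"fingers":0.5},{"dp":[56.7,14.3,0.2],"twist":-77,"fingers":0.5},{"dp":[56.7,14.3,0.2],"twist":-77,"fingers":0.5},{"dp":[56.7,14.3,0.2],"twist":-77,"fingers":0.5},{"dp":[56.7,14.3,0.2],"twist":-77,"fingers":0.5}]'; python3 go.py .518 .3375 .06 175 .518 .3375 .0065 175
```

```text
time_s: 2.1
tool_pos: [0.5123, 0.2474, 0.2488]
tool_rot: [-180.0, 0.0, 174.1]
force: [0.5, -0.5, 0.2]
grip_width: 0.0436
grasp_force: 0.0
dp [0.38, 9.03, 18.87] twist -0.9
dp [0.38, 9.04, 24.22] twist -0.9
t 2.1 pos [0.5123 0.2474 0.2488] yaw 174.07 F [ 0.5 -0.5  0.2] w 0.0436 g 0.0
```

```bash
python3 -m jog '[{"dp":[0.4,9.0,6],"twist":-1,"fingers":0.5},{"dp":[0.4,9.0,12],"twist":-1,"fingers":0.5},{"dp":[0.4,9.0,17],"twist":-1,"fingers":0.5},{"dp":[0.4,9.0,19],"twist":-1,"fingers":0.5},{"dp":[0.4,9.0,19],"twist":-1,"fingers":0.5}]'; python3 go.py .518 .3375 .0065 175; python3 -c "
from h import *
c=shot('side','s2.png');o=env.get_obs()
for p in([.518,.3375,.013],o['tool_pos']): print(px(c,p))
cv2.imwrite('pics/s2c.png',cv2.resize(c['pixels'][280:400,180:340],None,fx=4,fy=4))"
```

```text
time_s: 2.72
tool_pos: [0.5151, 0.3345, 0.0553]
tool_rot: [-179.8, -0.4, 175.1]
force: [-0.1, -0.0, 0.7]
grip_width: 0.0432
grasp_force: 0.0
dp [-0.29, 0.34, 4.88] twist 0.1
t 2.73 pos [0.5151 0.3345 0.0553] yaw 175.06 F [-0.1 -0.   0.7] w 0.0432 g 0.0
[[250.49707433 352.13548795]]
[[249.68785913 340.22685999]]
```

View pics/s2c.png

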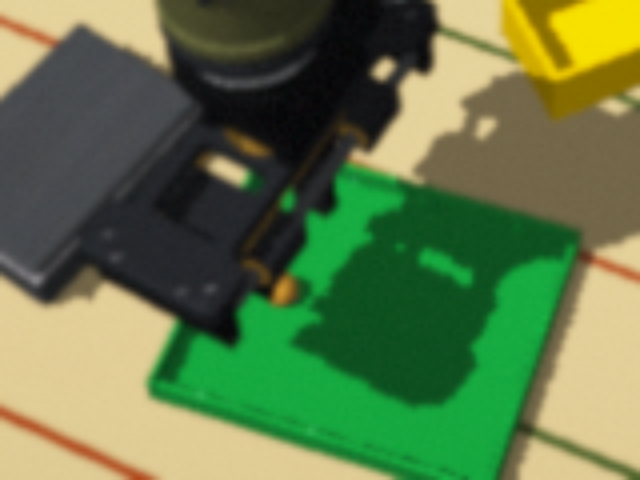

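The bell sits at crop (285,290), between the fingers' line. Descending.

```bash
python3 -m jog '[{"dp":[-0.3,0.3,2.5],"fingers":0.5},{"dp":[-0.3,0.3,4.8],"fingers":0.5},{"dp":[-0.3,0.3,4.8],"fingers":0.5},{"dp":[-0.3,0.3,4.8],"fingers":0.12},{"dp":[-0.3,0.3,4.8],"fingers":0.1},{"dp":[-0.3,0.3,4.8],"fingers":0.1},{"dp":[-0.3,0.3,4.8],"fingers":0.1},{"dp":[-0.3,0.3,4.8],"fingers":0.1}]' 8; python3 go.py .518 .3375 .0065 175  .518 .3375 .25 175
```

```text
dp [-0.11, 0.21, 5.15] twist 0.0
dp [-0.05, 0.18, -19.2] twist 0.0
t 2.77 pos [0.5168 0.3356 0.058 ] yaw 175.03 F [0.6 0.2 0.4] w 0.0434 g 0.0validation failed for argument at $[0]...
```

```bash
python3 -m jog '[{"dp":[-0.1,0.2,2.5],"twist":0,"fingers":0.5},{"dp":[-0.1,0.2,5.1],"twist":0,"fingers":0.5},{"dp":[-0.1,0.2,5.1],"twist":0,"fingers":0.5},{"dp":[-0.1,0.2,5.1],"twist":0,"fingers":0.12},{"dp":[-0.1,0.2,5.1],"twist":0,"fingers":0.1},{"dp":[-0.1,0.2,5.1],"twist":0,"fingers":0.1},{"dp":[-0.1,0.2,5.1],"twist":0,"fingers":0.1},{"dp":[-0.1,0.2,5.1],"twist":0,"fingers":0.1}]' 8; python3 go.py .518 .3375 .0065 175  .518 .3375 .25 175
```

```text
time_s: 3.78
tool_pos: [0.5191, 0.3381, 0.0083]
tool_rot: [180.0, 0.0, 175.0]
force: [0.2, 0.3, 2.9]
grip_width: 0.0168
grasp_force: 8.0
dp [0.11, -0.07, 0.18] twist 0.0
dp [0.09, -0.06, -24.17] twist 0.0
t 3.77 pos [0.5191 0.3381 0.0083] yaw 175.01 F [0.2 0.3 2.9] w 0.0168 g 8.0
```

```bash
python3 -m jog '[{"dp":[0,0,-3],"twist":0,"fingers":0.1},{"dp":[0,0,-9],"twist":0,"fingers":0.1},{"dp":[0,0,-15],"twist":0,"fingers":0.1},{"dp":[0,0,-21],"twist":0,"fingers":0.1},{"dp":[0,0,-24],"twist":0,"fingers":0.1},{"dp":[0,0,-24],"twist":0,"fingers":0.1}]' 12; python3 go.py .6335 .063 .24 174.3
```

```text
time_s: 4.53
tool_pos: [0.5196, 0.339, 0.2506]
tool_rot: [179.9, 0.2, 175.0]
force: [-1.0, 0.3, -1.1]
grip_width: 0.0168
grasp_force: 12.0
dp [-13.75, -26.51, 1.04] twist 0.7
t 4.53 pos [0.5196 0.339  0.2506] yaw 175.01 F [-1.   0.3 -1.1] w 0.0168 g 12.0
```

```bash
python3 -m jog '[{"dp":[-13.7,-26.5,1],"twist":0.7,"fingers":0.1},{"dp":[-13.7,-26.5,1],"twist":0.7,"fingers":0.1},{"dp":[-13.7,-26.5,1],"twist":0.7,"fingers":0.1},{"dp":[-13.7,-26.5,1],"twist":0.7,"fingers":0.1},{"dp":[-13.7,-26.5,1],"twist":0.7,"fingers":0.1},{"dp":[-13.7,-26.5,1],"twist":0.7,"fingers":0.1},{"dp":[-13.7,-26.5,1],"twist":0.7,"fingers":0.1}]'; python3 go.py .6335 .063 .12 174.3
```

```text
time_s: 5.4
tool_pos: [0.6313, 0.0626, 0.2363]
tool_rot: [180.0, -0.2, 174.3]
force: [-1.0, 0.8, 0.2]
grip_width: 0.0165
grasp_force: 12.0
dp [-0.25, 0.06, 11.63] twist 0.0
t 5.4 pos [0.6313 0.0626 0.2363] yaw 174.33 F [-1.   0.8  0.2] w 0.0165 g 12.0
```

```bash
python3 -m jog '[{"dp":[-0.2,0,5],"twist":0,"fingers":0.1},{"dp":[-0.2,0,9],"twist":0,"fingers":0.1},{"dp":[-0.2,0,11.6],"twist":0,"fingers":0.1},{"dp":[-0.2,0,11.6],"twist":0,"fingers":0.1},{"dp":[-0.2,0,11.6],"twist":0,"fingers":0.35},{"dp":[-0.2,0,11.6],"twist":0,"fingers":0.35},{"dp":[-0.2,0,11.6],"twist":0,"fingers":0.35},{"dp":[-0.2,0,11.6],"twist":0,"fingers":0.35}]'; python3 go.py .6335 .063 .24 174.3; python3 -m jog '[{"dp":[0,0,-3],"twist":0,"fingers":0.35},{"dp":[0,0,-8],"twist":0,"fingers":0.35},{"dp":[0,0,-14],"twist":0,"fingers":0.35},{"dp":[0,0,-14],"twist":0,"fingers":0.35}]'; python3 -c "
from h import *
c=shot('side');d=shot('top')
a=cv2.resize(c['pixels'][150:300,200:400],None,fx=2.6,fy=2.6);b=cv2.resize(d['pixels'][90:270,225:345],(400,600))[:390]
cv2.imwrite('pics/c3.png',np.hstack([a,cv2.resize(d['pixels'][90:270,225:345],(260,390))]))"
```

```text
time_s: 6.4
tool_pos: [0.6345, 0.0617, 0.1224]
tool_rot: [-180.0, 0.1, 174.3]
force: [-0.2, 0.4, -0.5]
grip_width: 0.0302
grasp_force: 0.0
dp [0.1, 0.12, -11.76] twist -0.0
t 6.4 pos [0.6345 0.0617 0.1224] yaw 174.3 F [-0.2  0.4 -0.5] w 0.0302 g 0.0
time_s: 6.9
tool_pos: [0.6367, 0.0631, 0.2678]
tool_rot: [179.9, 0.6, 174.3]
force: [-0.6, 0.6, -0.1]
grip_width: 0.0304
grasp_force: 0.0
```

View pics/c3.png

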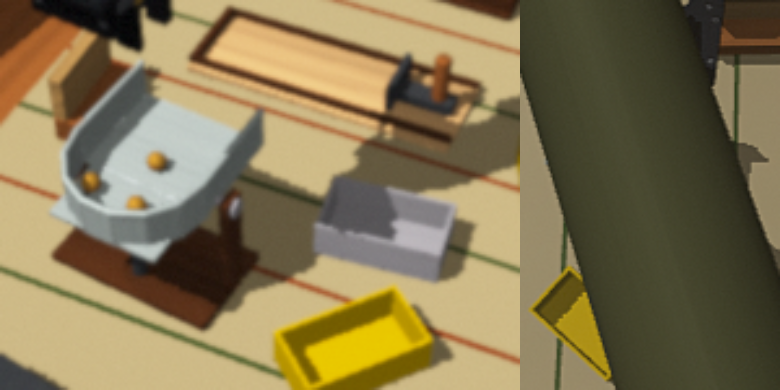

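Side view: three bells now in the bowl (157,160), (91,181), (136,203). Next the dish; re-measure it from the side view.

```bash
cat > dish.py <<'E'
from h import *
def dish(n):
    c=shot(n); W=cloud(c); P=W.reshape(-1,3); hsv=cv2.cvtColor(c['pixels'],cv2.COLOR_BGR2HSV).reshape(-1,3)
    m=(P[:,2]>.033)&(P[:,2]<.046)&(P[:,0]>.3)&(P[:,0]<.8)&(P[:,1]>-.3)&(P[:,1]<.2)&(hsv[:,1]<70)&(hsv[:,2]>60)
    im=m.reshape(W.shape[:2]).astype(np.uint8); k,l,st,ce=cv2.connectedComponentsWithStats(cv2.dilate(im,np.ones((3,3))))
    for i in range(1,k):
        Q=P[(l.ravel()==i)&m]
        if len(Q)>60: print(n,len(Q),cv2.minAreaRect((Q[:,:2]*1000).astype(np.float32)))
if __name__=='__main__': dish('side'); dish('top')
E
python3 dish.py; python3 go.py .477 -.0277 .26 186.4
```

```text
side 371 ((447.771484375, -29.65093994140625), (121.13548278808594, 73.69115447998047), 7.278188705444336)
dp [14.69, -10.41, 0.07] twist -12.1
t 7.1 pos [0.6335 0.0613 0.2603] yaw 174.3 F [ 0.1 -0.1 -0.1] w 0.0301 g 0.0
```

```bash
python3 -m jog '[{"dp":[14.7,-10.4,0],"twist":-12,"fingers":1},{"dp":[14.7,-10.4,0],"twist":-12,"fingers":1},{"dp":[14.7,-10.4,0],"twist":-12,"fingers":1},{"dp":[14.7,-10.4,0],"twist":-12,"fingers":1},{"dp":[14.7,-10.4,6],"twist":-12,"fingers":1},{"dp":[14.7,-10.4,12],"twist":-12,"fingers":1},{"dp":[14.7,-10.4,17],"twist":-12,"fingers":1},{"dp":[14.7,-10.4,17],"twist":-12,"fingers":1}]' 20; python3 go.py .477 -.0277 .016 186.4
```

```text
time_s: 8.1
tool_pos: [0.4743, -0.0254, 0.088]
tool_rot: [179.7, -0.5, -173.6]
force: [0.0, 0.7, 0.0]
grip_width: 0.0867
grasp_force: 0.0
dp [-0.3, -0.31, 7.19] twist 0.0
t 8.1 pos [ 0.4743 -0.0254  0.088 ] yaw -173.56 F [0.  0.7 0. ] w 0.0867 g 0.0
```

```bash
python3 -m jog '[{"dp":[-0.1,-0.1,3],"twist":0,"fingers":1},{"dp":[-0.1,-0.1,5.5],"twist":0,"fingers":1},{"dp":[-0.1,-0.1,7.2],"twist":0,"fingers":1},{"dp":[-0.1,-0.1,7.2],"twist":0,"fingers":1},{"dp":[-0.1,-0.1,7.2],"twist":0,"fingers":0.7},{"dp":[-0.1,-0.1,7.2],"twist":0,"fingers":0.7},{"dp":[-0.1,-0.1,7.2],"twist":0,"fingers":0.7},{"dp":[-0.1,-0.1,7.2],"twist":0,"fingers":0.7}]' 30; python3 go.py .477 -.0277 .016 186.4
```

```text
time_s: 9.1
tool_pos: [0.4794, -0.0279, 0.0207]
tool_rot: [-180.0, 0.1, -173.7]
force: [-1.8, 1.5, 5.6]
grip_width: 0.0682
grasp_force: 30.0
dp [0.24, 0.05, 0.47] twist -0.1
t 9.1 pos [ 0.4794 -0.0279  0.0207] yaw -173.7 F [-1.8  1.5  5.6] w 0.0682 g 30.0
```

```bash
python3 -m jog '[{"dp":[0,0,-4],"twist":0,"fingers":0.7},{"dp":[0,0,-9],"twist":0,"fingers":0.7},{"dp":[0,0,-13],"twist":0,"fingers":0.7},{"dp":[0,0,-13],"twist":0,"fingers":0.7}]' 30; python3 go.py .5646 -.123 .15 135  .5646 -.123 .15 84.3
```

```text
time_s: 9.6
tool_pos: [0.4807, -0.0286, 0.1525]
tool_rot: [-179.8, 0.3, -173.7]
force: [0.8, -0.2, -1.7]
grip_width: 0.0676
grasp_force: 30.0
dp [-7.31, -10.3, 0.32] twist 51.3
dp [-7.31, -10.3, 0.32] twist 102.0
t 9.6 pos [ 0.4807 -0.0286  0.1525] yaw -173.72 F [ 0.8 -0.2 -1.7] w 0.0676 g 30.0
```

```bash
python3 -m jog '[{"dp":[0,-3,0],"twist":10,"fingers":0.7},{"dp":[0,-6,0],"twist":20,"fingers":0.7},{"dp":[-2,-9,0],"twist":30,"fingers":0.7},{"dp":[-4,-10.3,0],"twist":40,"fingers":0.7},{"dp":[-6,-10.3,0],"twist":50,"fingers":0.7},{"dp":[-7.3,-10.3,0],"twist":60,"fingers":0.7},{"dp":[-7.3,-10.3,0.3],"twist":70,"fingers":0.7},{"dp":[-7.3,-10.3,0.3],"twist":80,"fingers":0.7}]'; python3 go.py .5646 -.123 .035 84.3
```

```text
time_s: 10.6
tool_pos: [0.5611, -0.1221, 0.144]
tool_rot: [-179.8, -0.1, 106.0]
force: [0.8, 0.2, -2.0]
grip_width: 0.068
grasp_force: 30.0
dp [-0.21, 0.36, 10.9] twist 21.7
t 10.6 pos [ 0.5611 -0.1221  0.144 ] yaw 106.01 F [ 0.8  0.2 -2. ] w 0.068 g 30.0
```

```bash
python3 -m jog '[{"dp":[0,0.2,0],"twist":10,"fingers":0.7},{"dp":[0,0.2,0],"twist":20,"fingers":0.7},{"dp":[0,0.2,3],"twist":21.7,"fingers":0.7},{"dp":[0,0.2,6],"twist":21.7,"fingers":0.7},{"dp":[0,0.2,9],"twist":21.7,"fingers":0.7},{"dp":[0,0.2,10.9],"twist":21.7,"fingers":0.7},{"dp":[0,0.2,10.9],"twist":21.7,"fingers":0.7}]'; python3 go.py .5701 -.0683 .033 84.3 .5701 -.0683 .0207 84.3;python3 dish.py
```

```text
time_s: 11.48
tool_pos: [0.5625, -0.1214, 0.0354]
tool_rot: [-179.7, -0.1, 84.6]
force: [-0.2, 0.1, -1.5]
grip_width: 0.0675
grasp_force: 30.0
dp [5.36, 0.26, 0.24] twist 0.3
dp [5.36, 0.27, 1.47] twist 0.3
t 11.47 pos [ 0.5625 -0.1214  0.0354] yaw 84.63 F [-0.2  0.1 -1.5] w 0.0675 g 30.0
side 101 ((586.3157958984375, -126.24223327636719), (82.93122863769531, 42.92660140991211), 51.74858093261719)
side 131 ((543.9126586914062, -54.830810546875), (97.11509704589844, 47.77033233642578), 46.90532302856445)
```

```bash
python3 -m jog '[{"dp":[2,0.2,0.2],"twist":0.3,"fingers":0.7},{"dp":[4,0.2,0.2],"twist":0.3,"fingers":0.7},{"dp":[5.4,0.2,0.2],"twist":0.3,"fingers":0.7},{"dp":[5.4,0.2,0.9],"twist":0.3,"fingers":0.7},{"dp":[5.4,0.2,1.4],"twist":0.3,"fingers":0.7},{"dp":[5.4,0.2,1.5],"twist":0.3,"fingers":0.7}]'; python3 go.py .5701 -.0683 .0207 84.3
```

```text
time_s: 12.32
tool_pos: [0.5708, -0.0694, 0.022]
tool_rot: [-179.9, 0.0, 84.2]
force: [0.2, -0.2, -1.8]
grip_width: 0.0679
grasp_force: 30.0
dp [0.1, -0.08, 0.13] twist -0.1
t 12.32 pos [ 0.5708 -0.0694  0.022 ] yaw 84.23 F [ 0.2 -0.2 -1.8] w 0.0679 g 30.0
```

```bash
python3 -m jog '[{"dp":[0.1,0,0.15],"twist":0,"fingers":0.7},{"dp":[0.1,0,0.25],"twist":0,"fingers":0.7},{"dp":[0.1,0,0.25],"twist":0,"fingers":1},{"dp":[0.1,0,0.25],"twist":0,"fingers":1},{"dp":[-1,0,-4],"twist":0,"fingers":1},{"dp":[-2,0,-10],"twist":0,"fingers":1},{"dp":[-2,0,-16],"twist":0,"fingers":1},{"dp":[-2,0,-20],"twist":0,"fingers":1}]'; python3 go.py .493 -.4185 .2 90 .493 -.4185 .059 90; python3 dish.py
```

```text
time_s: 13.32
tool_pos: [0.5706, -0.0882, 0.2263]
tool_rot: [179.8, 0.0, 84.3]
force: [0.3, -0.4, -0.4]
grip_width: 0.0867
grasp_force: 0.0
dp [-33.64, -4.45, 2.64] twist -5.7
dp [-33.63, -4.51, 16.74] twist -5.7
t 13.32 pos [ 0.5706 -0.0882  0.2263] yaw 84.3 F [ 0.3 -0.4 -0.4] w 0.0867 g 0.0
side 197 ((571.7446899414062, -37.76945495605469), (126.48680877685547, 68.30557250976562), 86.11056518554688)
top 64 ((557.0382080078125, -9.847904205322266), (68.1565933227539, 31.49701499938965), 81.73117065429688)
```

```bash
python3 -m jog '[{"dp":[-5,0,0],"twist":10,"fingers":0.6},{"dp":[-11,-1,0],"twist":20,"fingers":0.6},{"dp":[-17,-2,0],"twist":30,"fingers":0.6},{"dp":[-23,-3,0],"twist":40,"fingers":0.6},{"dp":[-29,-4,0],"twist":50,"fingers":0.6},{"dp":[-33.6,-4.5,0],"twist":60,"fingers":0.6},{"dp":[-33.6,-4.5,2],"twist":70,"fingers":0.6},{"dp":[-33.6,-4.5,4],"twist":80,"fingers":0.6}]'; python3 go.py .493 -.4185 .12 -2
```

```text
time_s: 14.42
tool_pos: [0.4909, -0.4187, 0.1812]
tool_rot: [-180.0, 0.0, 3.9]
force: [0.5, -0.0, -0.8]
grip_width: 0.0525
grasp_force: 0.0
dp [0.21, 0.0, 6.12] twist 5.9
t 14.43 pos [ 0.4909 -0.4187  0.1812] yaw 3.9 F [ 0.5 -0.  -0.8] w 0.0525 g 0.0
```

Run:
```python
from h import *
c=shot('side');W=cloud(c).reshape(-1,3)
for zl,zh in((.045,.06),(.075,.092)):
    m=W[(W[:,0]>.41)&(W[:,0]<.58)&(W[:,1]>-.45)&(W[:,1]<-.39)&(W[:,2]>zl)&(W[:,2]<zh)]
    print(len(m),m.mean(0), cv2.minAreaRect((m[:,:2]*1000).astype(np.float32)) if len(m)>5 else '')
d=shot('top');a=cv2.resize(d['pixels'][170:260,420:520],None,fx=4,fy=4)
cv2.imwrite('pics/c4.png',a)
print(px(d,[[.493,-.4185,.086],[.5144,-.4185,.086],[.4716,-.4185,.086]]))
```

```text
133 [ 0.49277841 -0.41765096  0.05196778] ((493.4441833496094, -419.6611022949219), (15.941171646118164, 104.69092559814453), 86.3464584350586)
86 [ 0.49235827 -0.41719315  0.08264259] ((493.3139953613281, -419.9747619628906), (20.28254508972168, 43.50127410888672), 89.42986297607422)
[[480.1130374  211.68442592]
 [479.69737651 202.68717478]
 [480.53112281 220.74873958]]
```

```bash
python3 -m jog '[{"dp":[0.2,0,3],"twist":5.5,"fingers":0.6},{"dp":[0.2,0,6],"twist":5.5,"fingers":0.6},{"dp":[0.2,0,9],"twist":5.5,"fingers":0.6},{"dp":[0.2,0,11.5],"twist":5.5,"fingers":0.6},{"dp":[0.2,0,12.3],"twist":5.5,"fingers":0.6},{"dp":[0.2,0,12.3],"twist":5.5,"fingers":0.6}]'; python3 go.py .493 -.4185 .058 -2
```

```text
time_s: 15.28
tool_pos: [0.4937, -0.4179, 0.0601]
tool_rot: [-180.0, 0.0, -1.1]
force: [0.5, 0.7, -0.2]
grip_width: 0.0524
grasp_force: 0.0
dp [-0.06, 0.07, 0.21] twist 0.9
t 15.28 pos [ 0.4937 -0.4179  0.0601] yaw -1.09 F [ 0.5  0.7 -0.2] w 0.0524 g 0.0
```

```bash
python3 -m jog '[{"dp":[0,0,0.2],"twist":0.5,"fingers":0.6},{"dp":[0,0,0.2],"twist":0.5,"fingers":0.1},{"dp":[0,0,0.2],"twist":0.5,"fingers":0.1},{"dp":[0,0,0.2],"twist":0.5,"fingers":0.1},{"dp":[0,0,0.2],"twist":0.5,"fingers":0.1},{"dp":[0,0,0.2],"twist":0.5,"fingers":0.1}]' 40; python3 go.py .493 -.4185 .058 -2;  python3 -m jog '[{"dp":[0,0,-2],"twist":0,"fingers":0.1},{"dp":[0,0,-5],"twist":0,"fingers":0.1},{"dp":[0,0,-10],"twist":0,"fingers":0.1},{"dp":[0,0,-16],"twist":0,"fingers":0.1},{"dp":[0,0,-19],"twist":0,"fingers":0.1},{"dp":[0,0,-19],"twist":0,"fingers":0.1}]'; python3 go.py .6 -.15 .25 -1.7; python3 dish.py
```

```text
time_s: 16.02
tool_pos: [0.4935, -0.4179, 0.0579]
tool_rot: [180.0, -0.0, -1.7]
force: [0.8, -0.3, 0.7]
grip_width: 0.0135
grasp_force: 40.0
dp [-0.05, 0.06, -0.01] twist 0.3
t 16.02 pos [ 0.4935 -0.4179  0.0579] yaw -1.68 F [ 0.8 -0.3  0.7] w 0.0135 g 40.0
time_s: 16.77
tool_pos: [0.4951, -0.4185, 0.2528]
tool_rot: [179.7, -0.3, -1.7]
force: [0.3, -0.4, -1.0]
grip_width: 0.0136
grasp_force: 40.0
dp [9.7, -27.15, 0.21] twist 0.0
t 16.77 pos [ 0.4951 -0.4185  0.2528] yaw -1.68 F [ 0.3 -0.4 -1. ] w 0.0136 g 40.0
side 202 ((570.3973999023438, -38.049171447753906), (127.22224426269531, 66.41268157958984), 86.20474243164062)
top 201 ((573.168701171875, -37.61201858520508), (120.01315307617188, 68.7187271118164), 83.80424499511719)
```

Run:
```python
from h import *
s=last('side');t=last('top')
a=cv2.resize(s['pixels'][150:300,190:390],None,fx=2,fy=2);b=cv2.resize(t['pixels'][90:270,225:345],None,fx=3.0,fy=3.0)
b=b[:540];a=cv2.copyMakeBorder(a,0,b.shape[0]-a.shape[0],0,0,cv2.BORDER_CONSTANT)
cv2.imwrite('pics/c5.png',np.hstack([a,b]))
for cc in(s,t):
    h=cv2.cvtColor(cc['pixels'],cv2.COLOR_BGR2HSV); W=cloud(cc)
    m=(h[...,0]>8)&(h[...,0]<24)&(h[...,1]>150)&(h[...,2]>90)&(W[...,2]>.1)&(W[...,2]<.14)&(W[...,0]<.75)&(W[...,0]>.55)
    n,l,st,ce=cv2.connectedComponentsWithStats(m.astype(np.uint8))
    for i in range(1,n): print(st[i,4],ce[i].round(1),np.nanmedian(W[l==i],0).round(3))
```

```text
1 [423.   3.] [ 0.6   -1.256  0.111]
2 [423.5   5.5] [ 0.596 -1.25   0.104]
27 [259.7 211.6] [0.633 0.067 0.124]
32 [234.5 219.3] [0.674 0.112 0.123]
18 [252.  227.7] [0.625 0.119 0.125]
19 [256.9 127.6] [0.674 0.108 0.125]
21 [275.1 144.1] [0.635 0.065 0.127]
22 [252.5 147.7] [0.625 0.117 0.125]
```

View pics/c5.png

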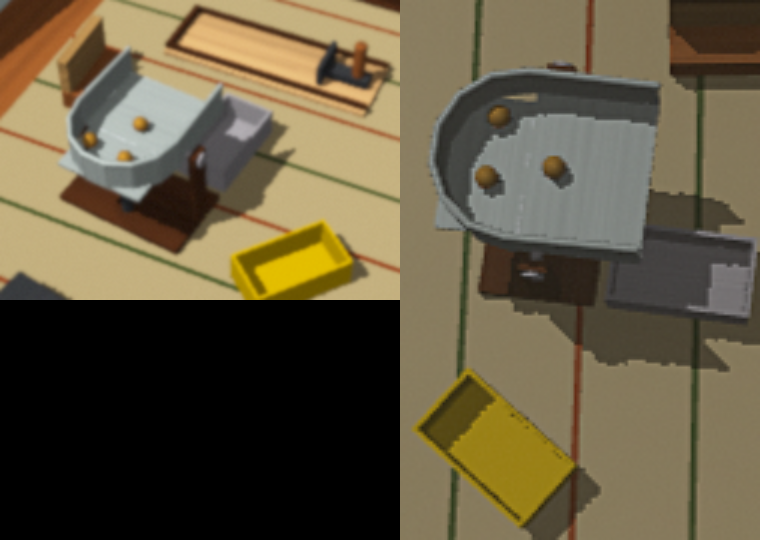

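```bash
python3 go.py .63 -.1 .26 14.3 .6382 .0093 .26 14.3
```

```text
dp [12.74, -32.14, -1.21] twist -16.0
dp [13.24, -43.09, -1.21] twist -16.0
t 16.88 pos [ 0.4932 -0.4175  0.2478] yaw -1.68 F [-1.4 -0.6 -2.5] w 0.0136 g 40.0
```

```bash
python3 -m jog '[{"dp":[2,-5,-1.2],"twist":-4,"fingers":0.1},{"dp":[4,-11,-1.2],"twist":-8,"fingers":0.1},{"dp":[6,-17,-1.2],"twist":-12,"fingers":0.1},{"dp":[8,-23,-1.2],"twist":-16,"fingers":0.1},{"dp":[10,-29,-1.2],"twist":-16,"fingers":0.1},{"dp":[12,-35,-1.2],"twist":-16,"fingers":0.1},{"dp":[13,-40,-1.2],"twist":-16,"fingers":0.1},{"dp":[13.2,-43.1,-1.2],"twist":-16,"fingers":0.1}]'; python3 -m jog '[{"dp":[0,0,0],"twist":0,"fingers":0.1},{"dp":[0,0,0],"twist":0,"fingers":0.1},{"dp":[0,0,0],"twist":0,"fingers":0.1}]'; python3 go.py .6382 .0093 .18 14.3
```

```text
time_s: 17.88
tool_pos: [0.6372, 0.0136, 0.2575]
tool_rot: [-179.8, 0.2, 14.6]
force: [0.1, -0.4, -0.9]
grip_width: 0.013
grasp_force: 40.0
time_s: 18.25
tool_pos: [0.6379, 0.0066, 0.2591]
tool_rot: [180.0, 0.1, 14.1]
force: [-1.1, -0.1, -1.4]
grip_width: 0.0139
grasp_force: 40.0
dp [0.11, -0.25, 7.91] twist -0.2
t 18.25 pos [0.6379 0.0066 0.2591] yaw 14.13 F [-1.1 -0.1 -1.4] w 0.0139 g 40.0
```

```bash
python3 -m jog '[{"dp":[0,-0.1,3],"twist":-0.2,"fingers":0.1},{"dp":[0,-0.1,6],"twist":-0.2,"fingers":0.1},{"dp":[0,-0.1,7.9],"twist":-0.2,"fingers":0.1},{"dp":[0,-0.1,7.9],"twist":-0.2,"fingers":0.1},{"dp":[0,-0.1,7.9],"twist":-0.2,"fingers":0.1},{"dp":[0,-0.1,7.9],"twist":-0.2,"fingers":0.1}]'; python3 go.py .6382 .0093 .164 14.3
python3 - <<'E'
from h import *
t=shot('top');s=shot('side');o=env.get_obs();print(o['tool_pos'])
cv2.imwrite('pics/c6.png',cv2.resize(s['pixels'][150:290,200:360],None,fx=4,fy=4,interpolation=cv2.INTER_CUBIC))
for nm,c in(('t',t),('s',s)):
    W=cloud(c).reshape(-1,3)
    m=W[(W[:,0]>.56)&(W[:,0]<.72)&(W[:,1]>-.04)&(W[:,1]<.05)&(W[:,2]>.160)&(W[:,2]<.178)]
    if len(m)>10: print(nm,len(m),cv2.minAreaRect((m[:,:2]*1000).astype(np.float32)),m.min(0),m.max(0))
E
```

```text
time_s: 19.0
tool_pos: [0.6387, 0.0101, 0.1823]
tool_rot: [180.0, -0.1, 14.5]
force: [0.8, 0.6, -0.0]
grip_width: 0.014
grasp_force: 40.0
dp [-0.07, 0.06, 1.83] twist 0.2
t 19.0 pos [0.6387 0.0101 0.1823] yaw 14.51 F [ 0.8  0.6 -0. ] w 0.014 g 40.0
[0.63843022 0.01011489 0.1818911 ]
s 203 ((638.40478515625, 11.569235801696777), (104.05113220214844, 11.44504451751709), 17.763917922973633) [ 0.58799349 -0.00623528  0.16012091] [0.68926815 0.02608757 0.17757799]
```

View pics/c6.png

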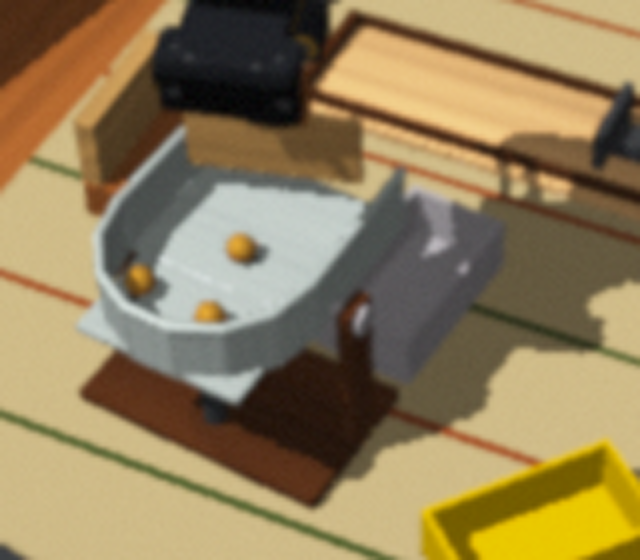

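Card hangs just above the mouth, its far end by the far wall at (190,140), gap at the dish side (360,165). Lowering to touch.

```bash
python3 -m jog '[{"dp":[0,0,1],"twist":0.2,"fingers":0.1},{"dp":[0,0,1.6],"twist":0.2,"fingers":0.1},{"dp":[0,0,1.6],"twist":0.2,"fingers":0.1},{"dp":[0,0,1.6],"twist":0.2,"fingers":0.1}]' 40; python3 -m jog '[{"dp":[0,0,0.1],"twist":0,"fingers":0.1},{"dp":[0,0,0.2],"twist":0,"fingers":0.1},{"dp":[0,0,0.3],"twist":0,"fingers":0.1},{"dp":[0,0,0.3],"twist":0,"fingers":0.1}]' 15; python3 go.py .6382 .0093 .164 14.3; python3 -c "
from h import *
W=cloud(shot('side')).reshape(-1,3)
u=(W[:,:2]-[.634,.068])@[-.0993,-.995]; v=(W[:,:2]-[.634,.068])@[.995,-.0993]
f=(abs(v)<.045)&(abs(u)<.035)&(W[:,2]<.135)&(W[:,2]>.08); print('slope',np.polyfit(u[f],W[f,2],1),f.sum())"
```

```text
time_s: 19.6
tool_pos: [0.6379, 0.01, 0.1647]
tool_rot: [-180.0, 0.0, 14.3]
force: [0.3, -0.1, -1.1]
grip_width: 0.0136
grasp_force: 40.0
time_s: 20.1
tool_pos: [0.638, 0.01, 0.162]
tool_rot: [180.0, -0.0, 14.3]
force: [0.2, 0.2, 0.3]
grip_width: 0.0137
grasp_force: 15.0
dp [-0.0, 0.07, -0.2] twist 0.0
t 20.1 pos [0.638 0.01  0.162] yaw 14.31 F [0.2 0.2 0.3] w 0.0137 g 15.0
slope [0.03659143 0.11044181] 754
```

```bash
cat > sl.py <<'E'
from h import *
s=shot('side');W=cloud(s)
h=cv2.cvtColor(s['pixels'],cv2.COLOR_BGR2HSV)
U=(W[...,:2]-[.634,.068])@[-.0993,-.995]; V=(W[...,:2]-[.634,.068])@[.995,-.0993]
f=(abs(V)<.045)&(abs(U-(-.01))<.03)&(W[...,2]<.15)&(W[...,2]>.07)&(h[...,1]<90); print('slope',np.polyfit(U[f],W[f][:,2],1).round(3),f.sum())
m=(h[...,0]>8)&(h[...,0]<24)&(h[...,1]>150)&(h[...,2]>90)&(abs(U-.04)<.15)&(abs(V)<.09)&(W[...,2]<.17)
n,l,st,ce=cv2.connectedComponentsWithStats(m.astype(np.uint8))
for i in range(1,n):
    if st[i,4]>5: print(st[i,4],ce[i].round(0),'u %.0f v %.0f'%(1e3*np.nanmedian(U[l==i]),1e3*np.nanmedian(V[l==i])),'z',np.nanmedian(W[l==i],0)[2].round(3))
E
python3 -m jog '[{"dp":[0,-0.05,0.2],"twist":0,"fingers":0.1},{"dp":[0.05,-0.1,0.4],"twist":0,"fingers":0.1},{"dp":[0.05,-0.2,0.6],"twist":0,"fingers":0.1},{"dp":[0.1,-0.3,0.8],"twist":0,"fingers":0.1},{"dp":[0.1,-0.3,0.8],"twist":0,"fingers":0.1}]' 12; python3 go.py .6382 .0093 .164 14.3; python3 sl.py
```

```text
time_s: 20.78
tool_pos: [0.6381, 0.0128, 0.1537]
tool_rot: [180.0, 0.0, 14.3]
force: [-1.3, -2.8, 2.6]
grip_width: 0.0139
grasp_force: 12.0
dp [-0.08, 0.34, -1.03] twist -0.0
t 20.77 pos [0.6381 0.0128 0.1537] yaw 14.3 F [-1.3 -2.8  2.6] w 0.0139 g 12.0
slope [-0.195  0.11 ] 402
22 [265. 207.] u 22 v -1 z 0.119
29 [240. 212.] u -26 v 35 z 0.126
19 [258. 220.] u -28 v -15 z 0.126
224 [236. 252.] u -51 v 41 z 0.009
76 [271. 268.] u -52 v -60 z 0.01
```

```bash
python3 -m jog '[{"dp":[0,0,0],"twist":0,"fingers":0.1},{"dp":[0,0,0],"twist":0,"fingers":0.1},{"dp":[0,0,0],"twist":0,"fingers":0.1},{"dp":[0,0,0],"twist":0,"fingers":0.1}]' 12; python3 sl.py; python3 -c "
import cv2,numpy as np
from h import last
s=last('side');cv2.imwrite('pics/c7.png',cv2.resize(s['pixels'][150:290,200:360],None,fx=4,fy=4,interpolation=cv2.INTER_CUBIC))"
```

```text
time_s: 21.32
tool_pos: [0.6382, 0.0132, 0.1538]
tool_rot: [180.0, -0.0, 14.3]
force: [-1.2, -3.4, 1.0]
grip_width: 0.014
grasp_force: 12.0
slope [-0.154  0.11 ] 458
38 [256. 200.] u 33 v 31 z 0.118
42 [272. 202.] u 45 v -5 z 0.117
41 [284. 205.] u 54 v -33 z 0.116
219 [236. 252.] u -51 v 41 z 0.009
77 [271. 268.] u -52 v -61 z 0.009
```

View pics/c7.png

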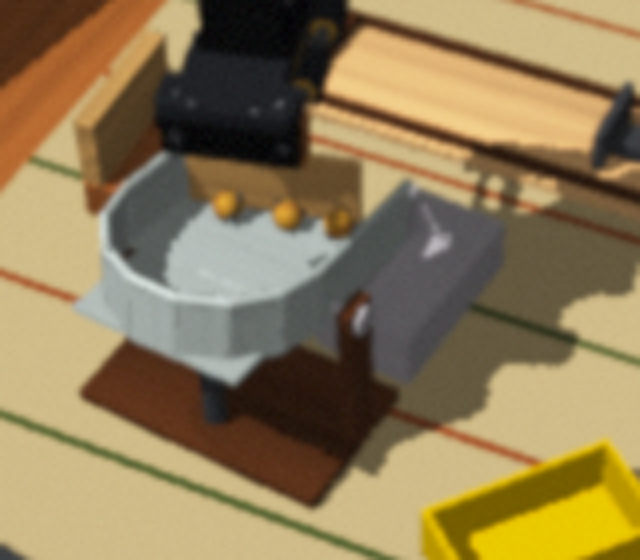

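All three bells lie against the card (225,205),(288,213),(338,220), near the gap. Keep tipping.

```bash
python3 -m jog '[{"dp":[0.05,-0.1,0.2],"twist":0,"fingers":0.1},{"dp":[0.1,-0.2,0.4],"twist":0,"fingers":0.1},{"dp":[0.1,-0.3,0.6],"twist":0,"fingers":0.1},{"dp":[0.1,-0.3,0.8],"twist":0,"fingers":0.1},{"dp":[0.15,-0.4,1.0],"twist":0,"fingers":0.1},{"dp":[0.15,-0.4,1.0],"twist":0,"fingers":0.1}]' 12; python3 sl.py
```

```text
time_s: 22.12
tool_pos: [0.6385, 0.0175, 0.1437]
tool_rot: [180.0, 0.0, 14.3]
force: [-1.1, -2.8, 2.9]
grip_width: 0.0138
grasp_force: 12.0
slope [0.493 0.097] 65
42 [256. 204.] u 29 v 29 z 0.109
30 [278. 209.] u 46 v -22 z 0.101
13 [306. 222.] u 112 v -57 z 0.017
7 [258. 239.] u 11 v 17 z 0.009
230 [237. 252.] u -52 v 41 z 0.009
84 [271. 268.] u -51 v -59 z 0.009
```

One bell already in the dish (u 112, v −57). On to the stop.

```bash
python3 -m jog '[{"dp":[0,-0.1,0.2],"twist":0,"fingers":0.1},{"dp":[0.05,-0.1,0.4],"twist":0,"fingers":0.1},{"dp":[0.05,-0.2,0.6],"twist":0,"fingers":0.1},{"dp":[0.05,-0.2,0.8],"twist":0,"fingers":0.1},{"dp":[0.05,-0.2,0.8],"twist":0,"fingers":0.1},{"dp":[0.05,-0.2,0.8],"twist":0,"fingers":0.1}]' 12; python3 sl.py; python3 -c "
import cv2,numpy as np
from h import last
s=last('side');cv2.imwrite('pics/c8.png',cv2.resize(s['pixels'][150:290,200:360],None,fx=4,fy=4,interpolation=cv2.INTER_CUBIC))"
```

```text
time_s: 22.92
tool_pos: [0.6365, 0.0184, 0.1362]
tool_rot: [179.9, 0.3, 14.3]
force: [-7.1, -5.1, 8.8]
grip_width: 0.014
grasp_force: 12.0
slope [0.228 0.096] 25
49 [258. 205.] u 30 v 24 z 0.107
19 [312. 216.] u 137 v -61 z 0.019
21 [306. 222.] u 112 v -59 z 0.02
20 [259. 238.] u 12 v 19 z 0.01
249 [237. 252.] u -52 v 40 z 0.01
82 [271. 268.] u -51 v -60 z 0.009
```

View pics/c8.png

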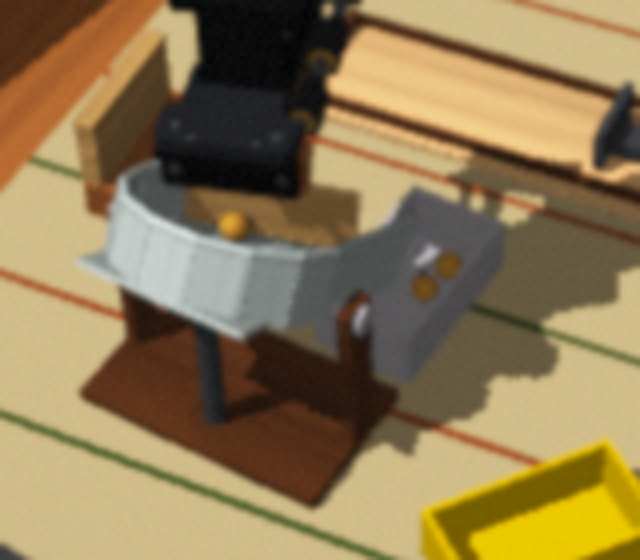

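```bash
python3 -m jog '[{"dp":[0,0,0],"twist":0,"fingers":0.1},{"dp":[-0.1,0,0],"twist":0,"fingers":0.1},{"dp":[-0.15,0,-0.1],"twist":0,"fingers":0.1},{"dp":[-0.15,0,-0.1],"twist":0,"fingers":0.1},{"dp":[-0.15,0,-0.1],"twist":0,"fingers":0.1},{"dp":[-0.15,0,-0.1],"twist":0,"fingers":0.1}]' 12; python3 sl.py;python3 go.py .6382 .0093 .164 14.3
```

```text
time_s: 23.72
tool_pos: [0.6363, 0.0186, 0.1365]
tool_rot: [180.0, 0.1, 14.3]
force: [-3.3, -4.0, 3.8]
grip_width: 0.014
grasp_force: 12.0
slope [0.213 0.094] 26
23 [278. 209.] u 47 v -19 z 0.1
42 [311. 217.] u 130 v -60 z 0.018
17 [259. 238.] u 13 v 19 z 0.01
249 [237. 251.] u -51 v 41 z 0.009
8 [262. 265.] u -53 v -35 z 0.009
71 [273. 269.] u -51 v -63 z 0.01
dp [-0.05, 0.95, -2.75] twist -0.0
t 23.77 pos [0.6363 0.0186 0.1365] yaw 14.3 F [-2.6 -3.7  4.5] w 0.0143 g 12.0
```

```bash
python3 -m jog '[{"dp":[0,0,0],"twist":0,"fingers":0.1},{"dp":[0,0,0],"twist":0,"fingers":0.1},{"dp":[0,0,0],"twist":0,"fingers":0.1},{"dp":[0,0,0.1],"twist":0,"fingers":0.1},{"dp":[0,0,0.1],"twist":0,"fingers":0.1},{"dp":[0,0,0.1],"twist":0,"fingers":0.1},{"dp":[0,0,0.1],"twist":0,"fingers":0.1},{"dp":[0,0,0.1],"twist":0,"fingers":0.1}]' 12; python3 sl.py; python3 -c "
import cv2,numpy as np
from h import last
s=last('side');cv2.imwrite('pics/c9.png',cv2.resize(s['pixels'][150:290,200:360],None,fx=4,fy=4,interpolation=cv2.INTER_CUBIC))"
```

```text
time_s: 24.78
tool_pos: [0.6362, 0.0185, 0.1361]
tool_rot: [180.0, 0.1, 14.3]
force: [-6.6, -4.3, 6.8]
grip_width: 0.0139
grasp_force: 12.0
slope [0.38  0.101] 21
37 [311. 216.] u 134 v -61 z 0.018
14 [304. 222.] u 109 v -56 z 0.017
21 [259. 238.] u 13 v 19 z 0.01
233 [237. 252.] u -52 v 41 z 0.01
86 [272. 268.] u -51 v -62 z 0.009
```

View pics/c9.png

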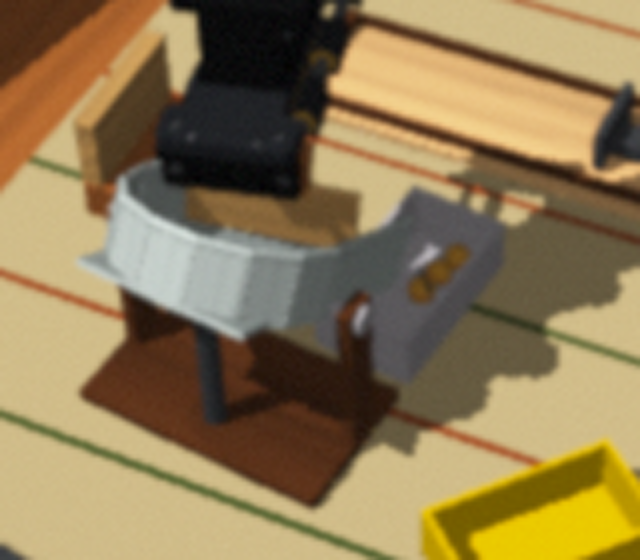

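```bash
python3 -m jog '[{"dp":[-0.1,0,0.1],"twist":0,"fingers":0.1},{"dp":[-0.1,0,0.3],"twist":0,"fingers":0.1},{"dp":[-0.1,0,0.3],"twist":0,"fingers":0.1},{"dp":[-0.1,0,0.3],"twist":0,"fingers":0.1}]' 12
python3 - <<'E'
from h import *
W=cloud(shot('side')).reshape(-1,3)
u=(W[:,:2]-[.634,.068])@[-.0993,-.995]; v=(W[:,:2]-[.634,.068])@[.995,-.0993]
m=(v>-.068)&(v<-.0)&(u>-.09)&(u<-.02)&(W[:,2]>.1)
# rim top edge: max z per u bin on near outer side
for nm,mm in(('right',(v<-.05)&(v>-.072)&(u>-.04)&(u<.06)),):
    for b in range(-30,60,15):
        k=mm&(abs(u*1e3-b)<4)
        if k.any(): print(b,np.sort(W[k,2])[-3:].round(4))
E
```

```text
time_s: 25.32
tool_pos: [0.6348, 0.0182, 0.1331]
tool_rot: [180.0, 0.2, 14.3]
force: [-6.1, -3.8, 7.8]
grip_width: 0.0143
grasp_force: 12.0
-30 [0.247  0.2473 0.248 ]
-15 [0.2456 0.2457 0.2464]
0 [0.1569 0.1587 0.2445]
15 [0.1463 0.1477 0.1496]
30 [0.5546 0.5548 0.5552]
45 [0.561  0.5613 0.5615]
```

```bash
python3 -m jog '[{"dp":[-0.2,0,-0.5],"twist":0,"fingers":0.1},{"dp":[-0.2,0.2,-1.2],"twist":0,"fingers":0.1},{"dp":[-0.3,0.5,-2],"twist":0,"fingers":0.1},{"dp":[-0.3,0.8,-3],"twist":0,"fingers":0.1},{"dp":[-0.3,0.8,-5],"twist":0,"fingers":0.1},{"dp":[-0.3,0.8,-8],"twist":0,"fingers":0.1},{"dp":[-0.3,0.8,-11],"twist":0,"fingers":0.1},{"dp":[-0.3,0.8,-13],"twist":0,"fingers":0.1}]' 25
python3 - <<'E'
from h import *
c=shot('side');W=cloud(c)
o=env.get_obs();print(o['tool_pos'])
P=W.reshape(-1,3);p=o['tool_pos']
hsv=cv2.cvtColor(c['pixels'],cv2.COLOR_BGR2HSV).reshape(-1,3)
q=P-p; a=np.radians(14.3); X=q[:,0]*np.cos(a)+q[:,1]*np.sin(a); Y=-q[:,0]*np.sin(a)+q[:,1]*np.cos(a)
m=(abs(X)<.065)&(abs(Y)<.012)&(q[:,2]<.0)&(q[:,2]>-.075)
for b in range(-50,51,20):
    k=m&(abs(X*1e3-b)<6); print(b,q[k,2].min().round(4),q[k,2].max().round(4))
cv2.imwrite('pics/c10.png',cv2.resize(c['pixels'][110:290,200:400],None,fx=3.2,fy=3.2,interpolation=cv2.INTER_CUBIC))
E
python3 go.py .4933 -.4179 .26 -1.5
```

```text
time_s: 26.38
tool_pos: [0.6358, 0.0109, 0.2654]
tool_rot: [180.0, -0.1, 14.3]
force: [0.9, -0.6, -1.0]
grip_width: 0.0135
grasp_force: 24.9
[0.6367391  0.01091106 0.2677636 ]
-50 -0.0563 -0.0086
-30 -0.056 -0.0052
-10 -0.0515 -0.001
10 -0.0492 -0.0011
30 -0.0467 -0.0025
50 -0.0445 -0.0008
dp [-24.51, 38.0, 0.69] twist 15.8
t 26.43 pos [0.6367 0.0109 0.2678] yaw 14.33 F [ 0.8 -0.3  0.9] w 0.0139 g 24.9
```

View pics/c10.png

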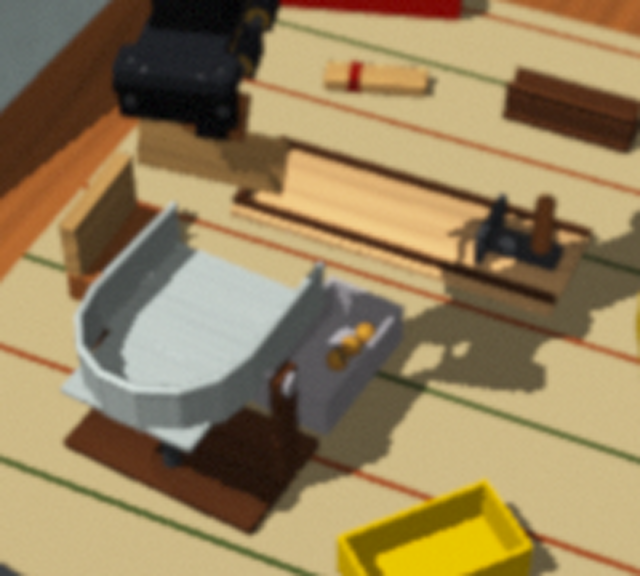

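Bowl is back up and empty, three bells in the dish at (350,345). Card is canted ~7° in the grip; it will level on the slot floor. Returning it.

```bash
python3 -m jog '[{"dp":[-2,5,0.5],"twist":0,"fingers":0.1},{"dp":[-6,11,0.5],"twist":4,"fingers":0.1},{"dp":[-10,17,0.5],"twist":8,"fingers":0.1},{"dp":[-14,22,0.5],"twist":12,"fingers":0.1},{"dp":[-18,28,0.5],"twist":15.8,"fingers":0.1},{"dp":[-22,34,0.5],"twist":15.8,"fingers":0.1},{"dp":[-24.5,38,0.5],"twist":15.8,"fingers":0.1},{"dp":[-24.5,38,0.5],"twist":15.8,"fingers":0.1}]' 25; python3 -m jog '[{"dp":[0,0,4],"twist":0,"fingers":0.1},{"dp":[0,0,9],"twist":0,"fingers":0.1},{"dp":[0,0,14],"twist":0,"fingers":0.1},{"dp":[0,0,14],"twist":0,"fingers":0.1},{"dp":[0,0,14],"twist":0,"fingers":0.1}]' 25; python3 go.py .4935 -.4179 .085 -1.5; python3 -c "
from h import *
c=shot('top');cv2.imwrite('pics/c11.png',cv2.resize(c['pixels'][160:260,420:520],None,fx=5,fy=5,interpolation=cv2.INTER_CUBIC))"
```

```text
time_s: 27.42
tool_pos: [0.4882, -0.4234, 0.2567]
tool_rot: [179.9, 0.1, -1.9]
force: [-0.0, 0.3, -1.3]
grip_width: 0.0135
grasp_force: 24.9
time_s: 28.05
tool_pos: [0.4931, -0.4186, 0.1198]
tool_rot: [179.9, -0.1, -1.4]
force: [0.4, -0.0, 0.3]
grip_width: 0.0139
grasp_force: 24.9
dp [0.03, -0.07, 3.48] twist 0.1
t 28.05 pos [ 0.4931 -0.4186  0.1198] yaw -1.44 F [ 0.4 -0.   0.3] w 0.0139 g 24.9
```

```bash
python3 -m jog '[{"dp":[0,-0.05,1.2],"twist":0,"fingers":0.1},{"dp":[0,-0.05,2.4],"twist":0,"fingers":0.1},{"dp":[0,-0.05,3.5],"twist":0,"fingers":0.1},{"dp":[0,-0.05,3.5],"twist":0,"fingers":0.1}]' 20; python3 -m jog '[{"dp":[0,0,0.6],"twist":0,"fingers":0.1},{"dp":[0,0,1.2],"twist":0,"fingers":0.1},{"dp":[0,0,1.7],"twist":0,"fingers":0.1},{"dp":[0,0,1.7],"twist":0,"fingers":0.1}]' 10;python3 go.py .4935 -.4179 .058 -1.5
```

```text
time_s: 28.6
tool_pos: [0.4909, -0.4176, 0.0813]
tool_rot: [-179.9, 0.1, -1.5]
force: [-0.9, 0.1, -0.6]
grip_width: 0.0136
grasp_force: 19.9
time_s: 29.1
tool_pos: [0.4914, -0.4177, 0.0652]
tool_rot: [-180.0, 0.0, -1.5]
force: [0.1, 0.4, -0.7]
grip_width: 0.0138
grasp_force: 10.0
dp [0.21, 0.02, 0.72] twist 0.0
t 29.1 pos [ 0.4914 -0.4177  0.0652] yaw -1.49 F [ 0.1  0.4 -0.7] w 0.0138 g 10.0
```

Inserted freely (no lateral force). Press to level, then release.

```bash
python3 -m jog '[{"dp":[0.1,0,0.3],"twist":0,"fingers":0.1},{"dp":[0.1,0,0.55],"twist":0,"fingers":0.1},{"dp":[0.1,0,0.8],"twist":0,"fingers":0.1},{"dp":[0.1,0,0.8],"twist":0,"fingers":0.1}]' 5;python3 go.py .4935 -.4179 .058 -1.5; python3 -m jog '[{"dp":[0,0,0],"twist":0,"fingers":0.4},{"dp":[0,0,0],"twist":0,"fingers":0.5},{"dp":[0,0,0],"twist":0,"fingers":0.5},{"dp":[0,0,-4],"twist":0,"fingers":0.5},{"dp":[0,0,-10],"twist":0,"fingers":0.5},{"dp":[0,0,-16],"twist":0,"fingers":0.5},{"dp":[0,0,-19],"twist":0,"fingers":0.5}]'
python3 - <<'E'
from h import *
c=shot('side');W=cloud(c).reshape(-1,3)
m=W[(W[:,0]>.41)&(W[:,0]<.58)&(W[:,1]>-.45)&(W[:,1]<-.39)&(W[:,2]>.042)&(W[:,2]<.1)]
for x in range(440,551,10):
    k=m[abs(m[:,0]*1e3-x)<5]; 
    if len(k): print(x,k[:,2].max().round(4),k[:,1].mean().round(4))
import dish
dish.dish('top'); dish.dish('side')
E
```

```text
time_s: 29.6
tool_pos: [0.4949, -0.4182, 0.0593]
tool_rot: [179.9, -0.2, -1.4]
force: [3.6, 0.5, 3.6]
grip_width: 0.0143
grasp_force: 5.0
dp [-0.14, -0.03, 0.13] twist 0.1
t 29.6 pos [ 0.4949 -0.4182  0.0593] yaw -1.44 F [3.6 0.5 3.6] w 0.0143 g 5.0
time_s: 30.48
tool_pos: [0.4934, -0.4187, 0.2519]
tool_rot: [179.8, -0.2, -1.5]
force: [-0.5, -1.0, -0.4]
grip_width: 0.0436
grasp_force: 0.0
440 0.0539 -0.4128
450 0.0574 -0.4155
460 0.0604 -0.4163
470 0.0836 -0.4164
480 0.0881 -0.4159
490 0.0892 -0.415
500 0.09 -0.416
510 0.0885 -0.415
520 0.0886 -0.4164
530 0.0581 -0.418
540 0.0593 -0.4184
550 0.0614 -0.4171
top 194 ((573.3248291015625, -37.56694030761719), (120.02790832519531, 69.01632690429688), 83.98827362060547)
side 198 ((571.8421020507812, -37.06694030761719), (124.13146209716797, 68.17860412597656), 84.85466766357422)
```

Run:
```python
from h import *
c=last('side')
cv2.imwrite('pics/c12.png',cv2.resize(c['pixels'][90:180,320:440],None,fx=6,fy=6,interpolation=cv2.INTER_CUBIC))
W=cloud(last('top')).reshape(-1,3)
m=W[(W[:,0]>.41)&(W[:,0]<.58)&(W[:,1]>-.45)&(W[:,1]<-.39)&(W[:,2]>.045)&(W[:,2]<.1)]
for x in range(440,551,10):
    k=m[abs(m[:,0]*1e3-x)<5]
    if len(k): print(x,len(k),np.sort(k[:,2])[-4:].round(4))
```

```text
450 22 [0.0577 0.0578 0.0589 0.0591]
460 14 [0.057  0.0572 0.0573 0.0574]
470 15 [0.0589 0.0589 0.059  0.072 ]
480 51 [0.0874 0.0891 0.0896 0.09  ]
490 49 [0.0877 0.0877 0.0878 0.0906]
500 44 [0.088  0.0883 0.0883 0.0885]
510 40 [0.0878 0.0885 0.089  0.0899]
520 25 [0.087  0.0875 0.0881 0.0883]
530 17 [0.0574 0.0582 0.0585 0.0586]
540 17 [0.0577 0.0579 0.0583 0.0588]
550 8 [0.0554 0.0563 0.0578 0.0592]
```

View pics/c12.png

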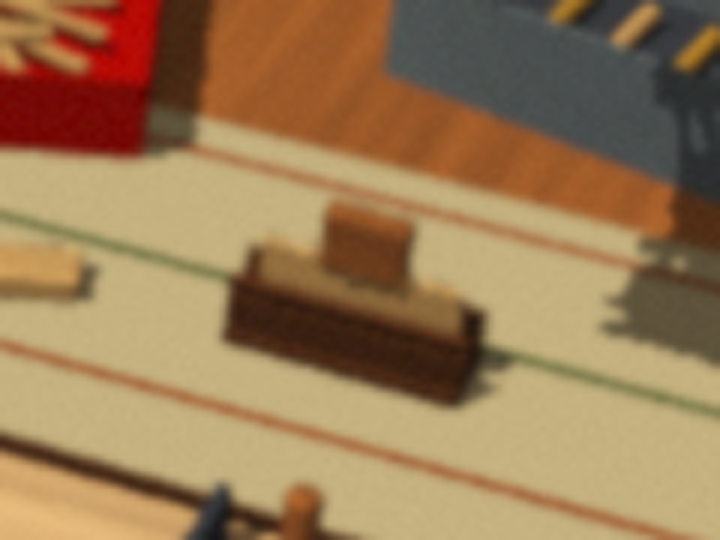

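Card stands level in its rest. Now fetch the dish.

```bash
python3 go.py .5697 -.069 .2 84
```

```text
dp [6.72, -35.16, 4.89] twist -85.5
t 30.62 pos [ 0.4932 -0.4186  0.2496] yaw -1.51 F [ 0.8 -0.1 -0.5] w 0.043 g 0.0
```

```bash
python3 -m jog '[{"dp":[1,-5,0],"twist":-10.6,"fingers":1},{"dp":[2,-10,0],"twist":-21,"fingers":1},{"dp":[3,-15,0],"twist":-32,"fingers":1},{"dp":[4,-20,0],"twist":-42,"fingers":1},{"dp":[5,-25,0],"twist":-53,"fingers":1},{"dp":[6,-30,0],"twist":-63,"fingers":1},{"dp":[6.7,-35.1,2],"twist":-74,"fingers":1},{"dp":[6.7,-35.1,4],"twist":-84,"fingers":1}]'; python3 go.py .5697 -.069 .06 84 .5697 -.069 .022 84 ; python3 dish.py
```

```text
time_s: 31.62
tool_pos: [0.5682, -0.0623, 0.2058]
tool_rot: [-179.9, -0.1, 83.4]
force: [0.7, -1.7, -0.1]
grip_width: 0.087
grasp_force: 0.0
dp [-0.68, 0.26, 14.58] twist -0.6
dp [-0.69, 0.27, 18.38] twist -0.6
t 31.62 pos [ 0.5682 -0.0623  0.2058] yaw 83.37 F [ 0.7 -1.7 -0.1] w 0.087 g 0.0
side 203 ((569.9521484375, -37.20124053955078), (127.38140106201172, 68.12464904785156), 87.95123291015625)
```

```bash
python3 -m jog '[{"dp":[0,0,5],"twist":-0.6,"fingers":1},{"dp":[0,0,10],"twist":-0.6,"fingers":1},{"dp":[0,0,14],"twist":-0.6,"fingers":1},{"dp":[0,0,14],"twist":-0.6,"fingers":1},{"dp":[0,0,14],"twist":-0.6,"fingers":1}]' 35; python3 go.py .5697 -.069 .022 84
```

```text
time_s: 32.35
tool_pos: [0.5698, -0.0695, 0.0692]
tool_rot: [179.9, 0.0, 83.0]
force: [0.4, -0.1, 0.7]
grip_width: 0.0871
grasp_force: 0.0
dp [0.05, -0.02, 4.72] twist -1.0
t 32.35 pos [ 0.5698 -0.0695  0.0692] yaw 82.97 F [ 0.4 -0.1  0.7] w 0.0871 g 0.0
```

```bash
python3 -m jog '[{"dp":[0,0,2],"twist":-1,"fingers":1},{"dp":[0,0,4],"twist":-1,"fingers":1},{"dp":[0,0,4.8],"twist":-1,"fingers":1},{"dp":[0,0,4.8],"twist":-1,"fingers":1},{"dp":[0,0,4.8],"twist":-1,"fingers":0.7},{"dp":[0,0,4.8],"twist":-1,"fingers":0.7},{"dp":[0,0,4.8],"twist":-1,"fingers":0.7},{"dp":[0,0,4.8],"twist":-1,"fingers":0.7}]' 35; python3 go.py .5645 -.123 .035 84
```

```text
time_s: 33.35
tool_pos: [0.5695, -0.069, 0.0204]
tool_rot: [179.9, 0.0, 84.1]
force: [1.4, -0.3, 0.6]
grip_width: 0.0678
grasp_force: 34.9
dp [-5.43, 0.06, -1.46] twist 0.1
t 33.35 pos [ 0.5695 -0.069   0.0204] yaw 84.11 F [ 1.4 -0.3  0.6] w 0.0678 g 34.9
```

```bash
python3 -m jog '[{"dp":[0,0,-0.6],"twist":0,"fingers":0.7},{"dp":[-0.5,0,-1.3],"twist":0,"fingers":0.7},{"dp":[-1.8,0,-1.3],"twist":0,"fingers":0.7},{"dp":[-3.5,0,-1.3],"twist":0,"fingers":0.7},{"dp":[-5.5,0,-1.5],"twist":0,"fingers":0.7},{"dp":[-7,0,-3],"twist":0,"fingers":0.7},{"dp":[-8,0,-5],"twist":0,"fingers":0.7},{"dp":[-8.5,0,-7],"twist":0,"fingers":0.7}]' 35; python3 go.py .555 -.2224 .13 -1.4 .555 -.2224 .04 -1.4
```

```text
time_s: 34.35
tool_pos: [0.5605, -0.1542, 0.0919]
tool_rot: [179.9, 0.0, 84.1]
force: [-0.4, 0.2, -1.9]
grip_width: 0.0676
grasp_force: 34.9
dp [-6.85, 0.16, -3.81] twist 85.5
dp [-6.84, 0.15, 5.19] twist 85.5
t 34.35 pos [ 0.5605 -0.1542  0.0919] yaw 84.07 F [-0.4  0.2 -1.9] w 0.0676 g 34.9
```

```bash
python3 -m jog '[{"dp":[-1,0,-2],"twist":5,"fingers":0.7},{"dp":[-3,0,-3.8],"twist":14,"fingers":0.7},{"dp":[-5,0,-3.8],"twist":24,"fingers":0.7},{"dp":[-6.8,0,-3.8],"twist":34,"fingers":0.7},{"dp":[-6.8,0.1,-3.8],"twist":44,"fingers":0.7},{"dp":[-6.8,0.1,-3.8],"twist":54,"fingers":0.7},{"dp":[-6.8,0.1,-3.8],"twist":64,"fingers":0.7},{"dp":[-6.8,0.1,-3.8],"twist":74,"fingers":0.7}]'; python3 -m jog '[{"dp":[0,0,0],"twist":6,"fingers":0.7},{"dp":[0,0,0],"twist":11,"fingers":0.7},{"dp":[0,0,0],"twist":11,"fingers":0.7},{"dp":[0,0,0],"twist":11,"fingers":0.7}]'; python3 go.py .555 -.2224 .06 -1.6; python3 -c "
from h import *
c=shot('side');d=shot('top')
for n,q in(('s',c),('t',d)):
    W=cloud(q).reshape(-1,3);h=cv2.cvtColor(q['pixels'],cv2.COLOR_BGR2HSV).reshape(-1,3)
    m=W[(W[:,2]>.143)&(W[:,2]<.158)&(W[:,0]>.48)&(W[:,0]<.68)&(W[:,1]>-.3)&(W[:,1]<-.15)&(h[:,1]<70)&(h[:,2]>70)]
    if len(m)>20: print(n,len(m),cv2.minAreaRect((m[:,:2]*1000).astype(np.float32)))
"
```

```text
time_s: 35.35
tool_pos: [0.5548, -0.2202, 0.1294]
tool_rot: [180.0, -0.1, 9.9]
force: [-0.7, 0.2, -1.9]
grip_width: 0.0679
grasp_force: 34.9
time_s: 35.85
tool_pos: [0.5545, -0.2207, 0.1286]
tool_rot: [180.0, -0.0, -0.8]
force: [-0.0, -0.1, -2.5]
grip_width: 0.0676
grasp_force: 34.9
dp [0.05, 0.17, 6.86] twist 0.8
t 35.85 pos [ 0.5545 -0.2207  0.1286] yaw -0.76 F [-0.  -0.1 -2.5] w 0.0676 g 34.9
s 148 ((586.0142211914062, -221.07308959960938), (72.45811462402344, 122.12046813964844), 88.97357940673828)
t 93 ((586.3690185546875, -214.21966552734375), (119.91130065917969, 48.251773834228516), 0.5421985387802124)
```

```bash
python3 -m jog '[{"dp":[0.1,0.2,2],"twist":0.8,"fingers":0.7},{"dp":[0.1,0.2,4.5],"twist":0.8,"fingers":0.7},{"dp":[0.1,0.2,7],"twist":0.8,"fingers":0.7},{"dp":[0.1,0.2,8.7],"twist":0.8,"fingers":0.7},{"dp":[0.1,0.2,9.4],"twist":0.8,"fingers":0.7},{"dp":[0.1,0.2,9.8],"twist":0.8,"fingers":0.7},{"dp":[0.1,0.2,9.8],"twist":0.8,"fingers":0.7}]'; python3 go.py .5551 -.2225 .0285 -1.6
```

```text
time_s: 36.83
tool_pos: [0.5555, -0.2233, 0.0302]
tool_rot: [180.0, -0.0, -1.7]
force: [-0.2, -0.2, -2.5]
grip_width: 0.0676
grasp_force: 34.9
dp [-0.05, -0.08, 0.17] twist -0.1
t 36.83 pos [ 0.5555 -0.2233  0.0302] yaw -1.69 F [-0.2 -0.2 -2.5] w 0.0676 g 34.9
```

```bash
python3 -m jog '[{"dp":[0,0,0.15],"twist":0,"fingers":0.7},{"dp":[0,0,0.25],"twist":0,"fingers":0.7},{"dp":[0,0,0.25],"twist":0,"fingers":1},{"dp":[0,0,0.25],"twist":0,"fingers":1},{"dp":[0,0,-3],"twist":0,"fingers":1},{"dp":[0,0,-8],"twist":0,"fingers":1},{"dp":[-3,0,-14],"twist":0,"fingers":1},{"dp":[-6,0,-16],"twist":0,"fingers":1}]'; python3 go.py .4 -.22 .2 -1.6; python3 -c "
from dish import *
dish('side');dish('top')
c=last('side');d=last('top')
a=cv2.resize(c['pixels'][130:230,250:410],(640,400));cv2.imwrite('pics/c13.png',a)
for n,cc in(('s',c),('t',d)):
    h=cv2.cvtColor(cc['pixels'],cv2.COLOR_BGR2HSV); W=cloud(cc)
    P=W.reshape(-1,3);m=P[(P[:,0]>.4)&(P[:,0]<.54)&(abs(P[:,1]+.222)<.05)&(P[:,2]>.072)&(P[:,2]<.085)];print(n,'post',len(m),m.mean(0),m.min(0),m.max(0))
"
```

```text
time_s: 37.83
tool_pos: [0.4966, -0.2216, 0.1936]
tool_rot: [179.9, -0.3, -1.6]
force: [-0.4, -0.2, 0.0]
grip_width: 0.0868
grasp_force: 0.0
dp [-9.66, 0.11, -0.69] twist -0.0
t 37.83 pos [ 0.4966 -0.2216  0.1936] yaw -1.64 F [-0.4 -0.2  0. ] w 0.0868 g 0.0
side 346 ((586.9967651367188, -226.7964630126953), (78.27684783935547, 122.73743438720703), 87.53755187988281)
s post 27 [ 0.46037272 -0.21964495  0.07607378] [ 0.45223908 -0.23079241  0.07263543] [ 0.46854398 -0.20881079  0.08058524]
t post 45 [ 0.46103528 -0.22231237  0.07571134] [ 0.45386718 -0.22999693  0.07216216] [ 0.46850452 -0.21505841  0.07965761]
```

View pics/c13.png

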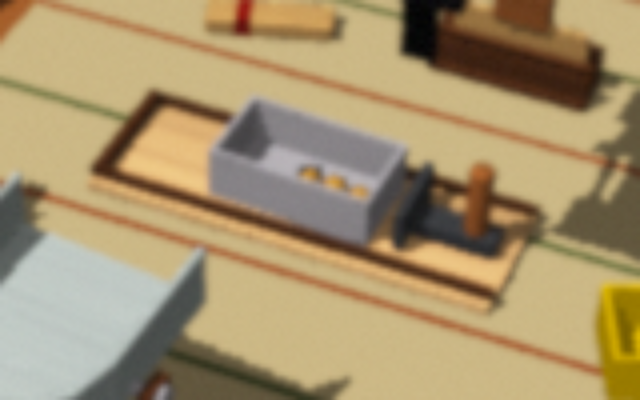

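Dish is on the bed before the pusher with the three bells in it. Now go behind the post.

```bash
python3 -m jog '[{"dp":[-3,0,0],"twist":0,"fingers":0},{"dp":[-7,0,0],"twist":0,"fingers":0},{"dp":[-7,0,0],"twist":0,"fingers":0},{"dp":[-7,0,5],"twist":0,"fingers":0},{"dp":[-7,0,10],"twist":0,"fingers":0},{"dp":[-7,0,14],"twist":0,"fingers":0},{"dp":[-7,0,15],"twist":0,"fingers":0},{"dp":[-7,0,15],"twist":0,"fingers":0}]' 10; python3 go.py .432 -.2212 .04 -1.65 .5155 -.2236 .04 -1.65
```

```text
time_s: 38.92
tool_pos: [0.4259, -0.2191, 0.0398]
tool_rot: [-180.0, 0.0, -1.7]
force: [-0.2, -0.4, -0.7]
grip_width: 0.015
grasp_force: 0.0
dp [0.61, 0.2, -0.02] twist -0.0
dp [8.97, 0.2, -0.02] twist -0.0
t 38.92 pos [ 0.4259 -0.2191  0.0398] yaw -1.65 F [-0.2 -0.4 -0.7] w 0.015 g 0.0
```

```bash
python3 -m jog '[{"dp":[0.8,0.2,0],"twist":0,"fingers":0},{"dp":[1.4,0.2,0],"twist":0,"fingers":0},{"dp":[2.2,0.2,0],"twist":0,"fingers":0},{"dp":[3,0.2,0],"twist":0,"fingers":0},{"dp":[3.8,0.2,0],"twist":0,"fingers":0},{"dp":[4.6,0.2,0],"twist":0,"fingers":0},{"dp":[5.4,0.2,0],"twist":0,"fingers":0},{"dp":[6.2,0.2,0],"twist":0,"fingers":0}]'; python3 -m jog '[{"dp":[0.7,0,0],"twist":0,"fingers":0},{"dp":[1.4,0,0],"twist":0,"fingers":0},{"dp":[2,0,0],"twist":0,"fingers":0},{"dp":[2.4,0,0],"twist":0,"fingers":0},{"dp":[2.4,0,0],"twist":0,"fingers":0},{"dp":[2.4,0,0],"twist":0,"fingers":0}]'; python3 go.py .5155 -.2236 .04 -1.65;python3 -c "
from h import *
P=cloud(shot('side')).reshape(-1,3);m=P[(P[:,0]>.5)&(P[:,0]<.56)&(abs(P[:,1]+.222)<.03)&(P[:,2]>.065)&(P[:,2]<.078)];print('post',len(m),m.mean(0),m.min(0),m.max(0))
from dish import *
dish('side')"
```

```text
time_s: 39.92
tool_pos: [0.4866, -0.2225, 0.0396]
tool_rot: [-179.9, 0.1, -1.7]
force: [-5.2, 1.2, 4.3]
grip_width: 0.0004
grasp_force: 2.8
time_s: 40.67
tool_pos: [0.511, -0.2228, 0.0395]
tool_rot: [-179.9, 0.1, -1.7]
force: [-4.4, 4.2, 2.9]
grip_width: 0.0006
grasp_force: 2.2
dp [0.45, 0.07, -0.05] twist -0.0
t 40.67 pos [ 0.511  -0.2228  0.0395] yaw -1.66 F [-4.4  4.2  2.9] w 0.0006 g 2.2<string>:3: RuntimeWarning: Mean of empty slice.
  ret = um.true_divide(
Traceback (most recent call last):
ValueError: zero-size array to reduction operation minimum which has no identity
```

```bash
python3 -m jog '[{"dp":[0.3,0,0],"twist":0,"fingers":0},{"dp":[0.6,0,0],"twist":0,"fingers":0},{"dp":[0.6,0,0],"twist":0,"fingers":0}]'; python3 -m jog '[{"dp":[0.2,0,0],"twist":0,"fingers":0},{"dp":[0.4,0,0],"twist":0,"fingers":0},{"dp":[0.4,0,0],"twist":0,"fingers":0}]';python3 -c "
from dish import *
dish('side')"
```

```text
time_s: 41.1
tool_pos: [0.5145, -0.2229, 0.0393]
tool_rot: [-179.9, 0.4, -1.7]
force: [-10.6, 3.5, 7.9]
grip_width: 0.0002
grasp_force: 5.4
time_s: 41.48
tool_pos: [0.5147, -0.2229, 0.0392]
tool_rot: [-179.9, 0.8, -1.7]
force: [-20.6, 6.4, 16.2]
grip_width: 0.0004
grasp_force: 10.5
side 294 ((641.843994140625, -223.96336364746094), (77.05758666992188, 123.35130310058594), 89.06834411621094)
```

Hard stop reached; dish moved 55 mm. Back off slowly with the pusher following.

```bash
python3 -m jog '[{"dp":[-1.2,0,0],"twist":0,"fingers":0},{"dp":[-2.4,0,0],"twist":0,"fingers":0},{"dp":[-3.6,0,0],"twist":0,"fingers":0},{"dp":[-4.8,0,0],"twist":0,"fingers":0},{"dp":[-6,0,0],"twist":0,"fingers":0},{"dp":[-7.2,0,0],"twist":0,"fingers":0},{"dp":[-8.4,0,0],"twist":0,"fingers":0},{"dp":[-9.2,0,0],"twist":0,"fingers":0}]'; python3 -m jog '[{"dp":[-0.8,0,0],"twist":0,"fingers":0},{"dp":[-0.8,0,-4],"twist":0,"fingers":0},{"dp":[-0.8,0,-10],"twist":0,"fingers":0},{"dp":[-0.8,4,-16],"twist":0,"fingers":0},{"dp":[-0.8,10,-20],"twist":0,"fingers":0},{"dp":[-0.8,16,-20],"twist":0,"fingers":0},{"dp":[-0.8,18,-20],"twist":0,"fingers":0},{"dp":[-0.8,18,-20],"twist":0,"fingers":0}]'
python3 - <<'E'
from dish import *
dish('side');dish('top')
cv2.imwrite('pics/f.png',last('top')['pixels'][60:300,100:540])
E
```

```text
time_s: 42.52
tool_pos: [0.4293, -0.2222, 0.0405]
tool_rot: [179.9, -0.1, -1.7]
force: [0.0, -0.5, 0.0]
grip_width: 0.0002
grasp_force: 0.0
time_s: 43.52
tool_pos: [0.4145, -0.4043, 0.2395]
tool_rot: [180.0, 0.0, -2.0]
force: [0.1, 0.9, 1.0]
grip_width: 0.0003
grasp_force: 0.0
side 334 ((641.7921752929688, -222.963623046875), (78.21436309814453, 121.95464324951172), 88.8636474609375)
```

View pics/f.png

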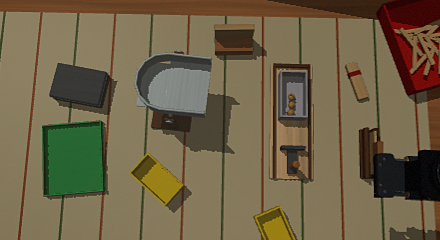

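Final top view: dish at (291,95) on the slide with three bells (291,104), pusher back at (292,160), bowl and tray empty, card in its rest at (368,152), arm clear.

```bash
python3 -c "
from cell import env
print(env.sign_off())"
```

```text
the job is handed in; nothing more can be done
None
```

The job is done and handed in: the stray joined the two bells in the bowl, all three ran out through the gap into the steel dish, the card stands back in its rest, and the dish was pushed through the pusher's full stroke and the pusher came back.

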